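# Hang a brush pot against its collar and press its label holder home behind the shelf lip

## Robot

A 6-joint arm with a two-finger parallel gripper is mounted at the origin on the work surface. World frame = base frame: x ahead of the robot, y to its left, z up, the work surface at z = 0. Lengths are in m, angles in degrees, forces in N, time in s.
With the tool pointing down it reaches from about 0.425 to 0.925 m from the base axis. Payload 12.5 kg.
Tool frame: the origin (TCP) lies midway between the tips of the shut fingers; the grasp point (between the pads) lies 19 mm behind it; z points along the fingers, y is the direction in which the jaws open and shut (so a half turn about z gives the same grasp; the last joint's range is limited). The gripper opens to 85 mm and grips with 20 to 120 N. Pads are 22 mm wide; open, the fingers measure 114 mm over their backs; the gripper's body (76 mm by 85 mm) begins 54 mm behind the grasp point. The pads swing forward as they close: fully open they stand 13 mm farther back than shut.
Start: joints at [-69.477, 28.126, 89.318, -0, 62.55, -6.05], TCP at [0.28, -0.559, 0.231] pointing down, gripper open.
Joint ranges: [-177.58, 177.58], [-47.91, 125.51], [2.72, 160], [-65.01, 245.01], [3.68, 167.84], [-153.87, 153.87]. Speed limits (degrees/s): [127.2, 127.2, 159.86, 180, 180, 180].

## Interface

Orientations are given as [roll, pitch, yaw] about the fixed x, y, z axes, in that order (R = Rz(yaw) Ry(pitch) Rx(roll)).
In Python, from plant import telemetry, eyes, job, nets gives the robot as it stands. The module is installed in compiled form; this text tells all that it offers.
- The arm moves only by the tool jog_arm, never from a script. Its argument "series" is one flat list of numbers, 7 for each row, row after row: the turn, a rotation vector about the tool's x, y, z each as a share of 90 degrees, from -1 to 1, then the shift along the tool's x, y, z each as a share of 0.5 m, from -1 to 1, then the gripper's target within -1 to 1 (fully open at 1, half-way at 0, shut at -1). A call has exactly 5 rows; each row is the pose to reach, as a shift and turn from the pose commanded when the call began, along the tool's axes at that moment; what a row does not reach only later rows make up. A row lasts 1/10 s, in which the tool goes at most 50 mm and 8.59 degrees, less where a joint would pass 70% of its speed; a pose out of reach is approached as far as the arm can. A call with a number of a shift or a turn outside -1 to 1 is refused whole. A call with a gripper value outside its range is refused whole. The fingers move at their own pace and stop on an object; the grip force is fixed at half the most. Time passes only in rows, so rows that repeat a pose let the fingers close, or fill a call up. It gives the time, the measured TCP pose, the force and the opening at its end, in the units of the state.
- telemetry.get_state(): the state, without advancing time (a new reading comes with each control period).
- eyes.grab_frame(name): name is "scene" or "top" or "wrist"; returns the picture (480x640x3 uint8, red, green, blue); there is no depth.
- eyes.get_calibration(name): a dict with "intrinsics" (3x3 intrinsics, pixels), "R" (3x3) and "t" (3): a world point X has camera coordinates R X + t. Camera axes: x right, y down, z forward; pixel columns grow to the right and rows downward; lengths in m; the calibration is good to about 2 mm. A picture is of the moment at which its call begins: read the wrist's pose just before it. get_calibration takes no time and is no camera call; for the wrist camera it gives the pose at the moment of the call.
- job.hand_in(): hands the job in, once; it reports no verdict.
Trained networks look in the newest picture that a camera, given by its name, has taken for a name from the list of things; names that differ only in an ending like _2 or _b are one class to them, and where a whole thing is asked for, a point or a joint stands for the part that bears it (a point fixed in the world has none). Each returns a list of dicts, best first, with "p" (0 to 1); they miss things now and then, are a little off and sometimes report something else, mostly with a low value. They report only what shows in the picture. A call takes as long as a camera call.
- nets.spot_in(camera, label): "centre" ([row, column] in pixels, amid what is visible of it).
- nets.masks_of(camera, label): "mask" (480x640 bool, what is visible of it) and "centre" ([row, column] in pixels, amid what is visible of it).
- nets.mark_of(camera, label): "centre" ([row, column] in pixels: a listed point, or the origin of a listed thing).
The state is a dict: "time": time; "joint_positions": joint angles; "joint_velocities": joint speeds; "joint_torque": joint torques, N m; "position": TCP position; "orientation": TCP orientation; "force": force on the tool from outside, world axes, zero at the start; "ft_torque": the same for the moment, N m; "width": finger opening in m.
Only numpy, scipy, OpenCV 4.12 (cv2) and the standard library are available. Lean on these libraries where they do the work, as an engineer would, in place of code of your own. Each camera call takes 0.05 s, during which the arm holds its last target.

## Task

Hook the empty brush pot from the table onto the free middle of the brush stand's upper bar, well clear of the stop collar, then slide it along until it is up against the collar and let it go hanging. Then push the wide label holder from the wooden block down behind the shelf's front lip, square with the lip and centred below that pot, until it is fully home. Finish while still holding it and pressing it down so that the tape under its foot takes, and leave everything else where it is.

Things in the scene. Friction and masses are not known exactly. Their poses are not given: they have to be found in the camera images.
- stand: Fixed tabletop stand. Origin: centre of its underside; x away from the robot, y along bars and lip, z up; yaw up to 0.2. Shelf board 182 x 400 mm, top at z = 18, lip along its front (-x) edge, two bars along its back between posts at y = +-192 mm, x = 70, top at z = 203. Fixed on it, y = -170 to -106 mm: a full brush pot on the bars (brushes up to z = 275) and its label holder in the slot.
- lip_slot (a point): Middle of the floor of the stand's label slot (stand frame x = -83.5, y = 0, z = 18 mm), axes as the stand's. The slot runs along y over the whole shelf, 13 mm wide in x, open above. In front of it the thin aluminium lip, 28 mm high above the slot floor, then flared outwards (-x) 9 mm over 11 mm more; behind it a wooden fence 12 mm thick, 38 mm high above the slot floor.
- bar_mid (a point): Middle of the axis of the upper bar (stand frame x = 70, y = 0, z = 195 mm), axes as the stand's. The bar is round steel, 10 mm diameter, along y. A second bar like it runs 67 mm straight below; the hung pot's back leans on it.
- collar: Fixed stop collar round the upper bar, dark steel, 22 mm diameter, 12 mm long along y, small brass screw on top. Origin: its centre, on the bar's axis; axes as the stand's. It sits 70 to 140 mm to +y of bar_mid; the pot belongs against its face towards bar_mid (-y, 6 mm from its origin).
- pot: Loose empty brush pot, open steel box 50 (x) x 56 (y) x 85 mm high, walls 3, 0.11 to 0.23 kg. Origin: centre of its underside, on the table at the start. Back wall (outer face x = +25 mm) rises to z = 92 and folds back to +x as a hook as wide as the pot: gap for the bar 16 mm at the crown, its slanting rear leg ends at x = 53, z = 67 mm, gap 25. Grip across y by the flat sides.
- pot_crown (a point): Point on the pot: middle of the underside of the hook's crown (pot frame x = 32.5, y = 0, z = 92 mm), axes as the pot's. Hung, with the pot's yaw equal to the stand's and the pot on the bar's -x side, it lies 5 mm above the bar's axis. Let go, the pot leans back about 0.1 rad until its back meets the lower bar. The top of the crown is at pot z = 95 mm.
- holder: Wide label holder (loose): upright black plastic plate 8 mm thick (x), 64 wide (y), 85 high (z), 40 to 70 g, a paper card on both faces, both faces alike. Origin: centre of its underside (foot). At the start it stands in one slot of the block, foot 10 mm above the table. Home, its foot is on the floor of the stand's slot, its faces parallel to the lip.
- narrow: A narrower label holder, like the wide one but 36 mm wide: stands in the other slot of the block. Leave it.
- block: Fixed wooden block 130 mm (x) x 90 mm (y) x 32 mm high with two slots along y at x = -30 and +30 mm, 12 mm wide, slot floor 10 mm above the table. Origin: centre of its underside.
- jar_a: Small paint jar, 43 mm diameter, 53 mm high, on the stand's shelf. Origin: centre of its underside. Leave it.
- jar_b: The same kind of paint jar, on the stand's shelf. Leave it.
- squeeze: Squeeze bottle of paint, 42 mm diameter, 125 mm high, on the table. Origin: centre of its underside. Leave it.
- water: Glass water cup, 68 mm diameter, 85 mm high, on the table. Origin: centre of its underside. Leave it.

How it is judged (in metres and radians):
On the way, in this order (a step that is already met when the one before it is completed fails the run):
1. the pot's hook is over the upper bar, at least 10 mm clear of the collar (z of pot_crown in the frame of collar between 0 and 0.012 m and x of pot_crown in the frame of collar between -0.01 and 0.01 m and y of pot in the frame of collar between -0.3 and -0.044 m), for 0.2 s.
2. the pot hangs against the collar (gap under 6 mm) and is let go (z of pot_crown in the frame of collar between 0.001 and 0.01 m and x of pot_crown in the frame of collar between -0.01 and 0.01 m and y of pot_crown in the frame of collar between -0.04 and -0.03 m and angle between pot's own z axis and vertical below 0.2 rad and contact force between the fingers and pot below 0.1 N), for 0.3 s.
At the end, for the whole second after the job is handed in: Pot hangs still, untouched on the upper bar, within 0.2 rad of upright, within 6 mm of the collar. Wide holder behind the lip, foot within 2.5 mm of the slot floor, upright and square within 0.15 rad, within 15 mm of the pot's centre along the bar, still held and pressed on the stand with over 3 N (z of pot_crown in the frame of collar between 0.001 and 0.01 m and x of pot_crown in the frame of collar between -0.01 and 0.01 m and y of pot_crown in the frame of collar between -0.04 and -0.03 m and angle between pot's own z axis and vertical below 0.2 rad and linear speed of each of pot, holder below 0.03 m/s and contact force between the arm and pot below 0.1 N and z of holder in the frame of stand below 0.0205 m and x of holder in the frame of stand between -0.089 and -0.078 m and y of holder in the frame of collar between -0.049 and -0.019 m and angle between holder's own z axis and vertical below 0.15 rad and contact force between holder and stand above 3 N and contact force between the fingers and holder above 2 N and angle between the y axis of holder and the y axis of stand, either way round below 0.15 rad); the arm keeps its last pose, push and grip.
It fails at once if another thing on the table, the shelf or the block is shifted by more than 30 mm (distance of any of jar_a, jar_b, squeeze, water, narrow from where it was at the start of the episode above 0.03 m).
It also fails if it takes over 72 s, if anything falls off the work surface, if the arm or the gripper's body presses on something with over 40 N, if the wrist force passes 120 N, or if a joint passes its speed limit or range.

## Working session

There is one attempt and no reset: what is moved stays moved. The work goes in short steps, Python scripts to look and compute and a tool call to move; the robot and the scene stay as the last step left them, time stands still between calls to the robot, and variables do not carry over. Pictures are saved under pics/ and viewed, and the job is handed in when it is done.

Besides the shell and the picture viewer there is one more tool, called after "Call:" as name(argument=value, ...), one argument or row to a line, values as JSON. jog_arm: Moves the arm, as the interface text tells. Shift numbers are shares of 0.5 m and turn numbers shares of 90 degrees, none past 1 either way. Its arguments: {"type":"object","properties":{"series":{"type":"array"}},"required":["series"]}

```bash
mkdir -p pics; ls
python3 - <<'E'
from plant import telemetry, eyes, job, nets
import cv2,numpy as np
print(telemetry.get_state())
for n in ["scene","top","wrist"]:
    c=eyes.get_calibration(n); print(n,np.round(c["intrinsics"],1).tolist(),np.round(c["R"],4).tolist(),np.round(c["t"],4).tolist())
    im=eyes.grab_frame(n); cv2.imwrite(f"pics/{n}0.png",im[:,:,::-1])
E
```

```text
pics
{'time': 0.0, 'joint_positions': array([-6.94760992e+01,  2.81645212e+01,  8.93510694e+01, -1.32694101e-03,
        6.25512290e+01, -6.05000164e+00]), 'joint_velocities': array([ 0.06670656,  0.05848189, -0.10706448,  0.0681184 , -0.08107118,
       -0.05796826]), 'joint_torque': array([ 3.67923771e-03, -6.18440080e+01, -2.61593252e+01,  9.54165898e-05,
        4.05422921e-03,  1.66507499e-05]), 'position': array([ 0.27952925, -0.55873568,  0.23071802]), 'orientation': array([-1.79933429e+02, -5.87224566e-03,  2.65745114e+01]), 'force': array([ 0.18149932, -1.12916741, -0.03564569]), 'ft_torque': array([-0.02447342,  0.02429697,  0.01126145]), 'width': 0.0855111049294628}
scene [[581.3, 0.0, 311.0], [0.0, 581.3, 244.6], [0.0, 0.0, 1.0]] [[-0.4016, 0.9158, 0.0025], [0.5557, 0.2458, -0.7942], [-0.728, -0.3176, -0.6077]] [0.2034, -0.2123, 1.7462]
top [[532.9, 0.0, 321.3], [0.0, 532.9, 246.5], [0.0, 0.0, 1.0]] [[-0.0112, -0.9999, 0.0017], [-0.9987, 0.0111, -0.0507], [0.0507, -0.0022, -0.9987]] [0.0018, 0.5383, 1.389]
wrist [[345.9, 0.0, 324.6], [0.0, 345.9, 242.1], [0.0, 0.0, 1.0]] [[0.4462, -0.8949, -0.0004], [-0.8499, -0.4239, 0.3131], [-0.2804, -0.1394, -0.9497]] [-0.6243, -0.0396, 0.3818]
```

View pics/scene0.png

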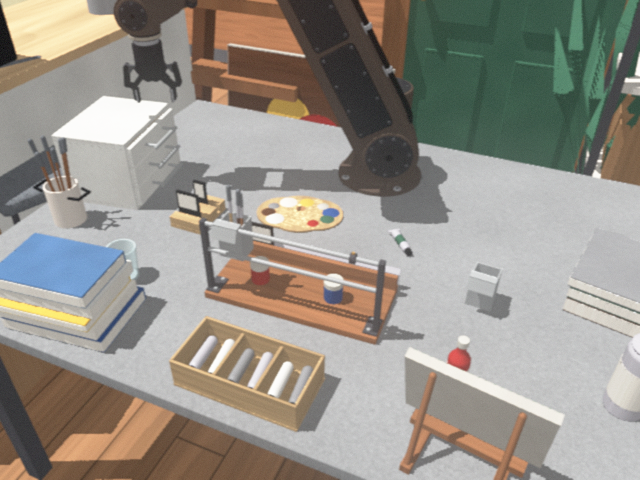

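View pics/top0.png

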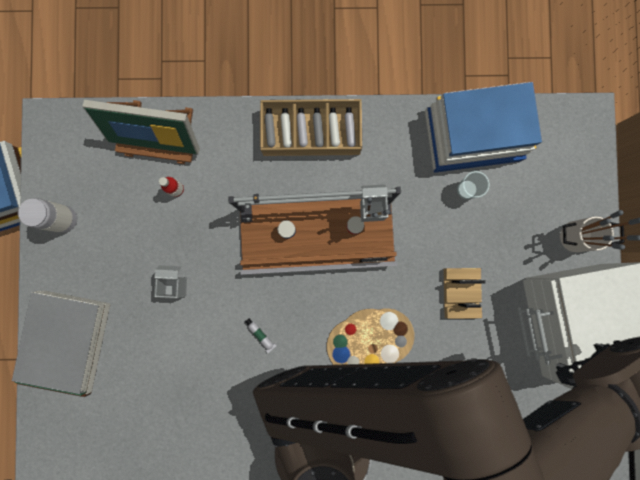

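View pics/wrist0.png

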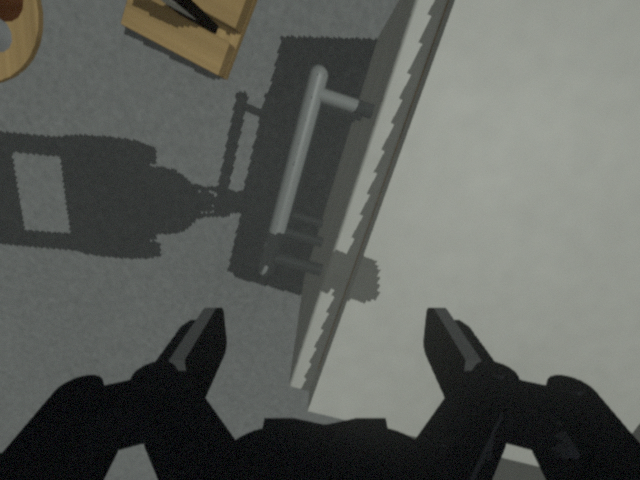

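Scene: stand mid-table with the full pot at its −y end. The loose pot is on the left (top 167,283) and the block with the two holders on the right (top 463,293). The collar sits near the +y post (scene 353,258).

```bash
cat > h.py <<'E'
from plant import telemetry, eyes, job, nets
import cv2,numpy as np
from scipy.spatial.transform import Rotation as Ro
from scipy.optimize import least_squares
def ray(c,rc):
    K,R,t=c["intrinsics"],c["R"],c["t"]
    d=np.linalg.inv(K)@np.array([rc[1],rc[0],1.]); return -R.T@t, R.T@d
def onz(c,rc,z):
    o,d=ray(c,rc); return o+d*(z-o[2])/d[2]
def proj(c,X):
    X=np.atleast_2d(X); p=(c["R"]@X.T).T+c["t"]; q=(c["intrinsics"]@p.T).T; return q[:,:2]/q[:,2:]  # col,row
def tri(obs):
    A=np.zeros((3,3));b=np.zeros(3)
    for c,rc in obs:
        o,d=ray(c,rc); d=d/np.linalg.norm(d); P=np.eye(3)-np.outer(d,d); A+=P;b+=P@o
    X=np.linalg.solve(A,b); return X
E
python3 - <<'E'
from h import *
C={n:eyes.get_calibration(n) for n in["scene","top"]}
eyes.grab_frame("scene");eyes.grab_frame("top")
for l in ["stand","lip_slot","bar_mid","collar","pot","pot_crown","holder","narrow","block","squeeze","water","jar_a"]:
    obs=[]
    for n in C:
        r=nets.mark_of(n,l); print(l,n,[(np.round(x["centre"],1).tolist(),round(x["p"],2)) for x in r[:3]])
        if r: obs.append((C[n],r[0]["centre"]))
    if len(obs)==2:
        X=tri(obs); print("   ",np.round(X,4),[np.round(proj(c,X)[0][::-1]-o,1).tolist() for c,o in obs])
print(telemetry.get_state()["time"])
E
```

```text
stand scene [([297.2, 304.6], 0.72)]
stand top [([228.7, 316.6], 0.72)]
    [ 0.5849  0.0127 -0.0043] [[-0.1, -2.3], [0.8, -1.8]]
lip_slot scene [([268.4, 312.6], 0.65)]
lip_slot top [([260.6, 321.5], 0.71), ([229.9, 317.4], 0.67)]
    [ 0.5002 -0.0017  0.0112] [[-0.0, -1.2], [0.4, -1.0]]
bar_mid scene [([238.4, 287.5], 0.75)]
bar_mid top [([194.4, 314.8], 0.66)]
    [0.6478 0.0102 0.2044] [[-0.0, -0.2], [0.1, -0.2]]
collar scene [([256.5, 355.3], 0.53)]
collar top []
pot scene [([299.6, 480.0], 0.89), ([222.6, 187.1], 0.48)]
pot top [([288.8, 174.9], 0.68)]
    [ 0.4314  0.3843 -0.0028] [[-0.0, 0.4], [-0.1, 0.3]]
pot_crown scene [([279.3, 124.2], 0.59), ([278.0, 482.8], 0.58)]
pot_crown top [([276.7, 162.3], 0.56)]
    [0.727  0.0989 0.3896] [[-92.0, 188.7], [-136.3, 105.2]]
holder scene [([220.9, 186.9], 0.68)]
holder top [([283.3, 464.9], 0.68)]
    [ 0.4388 -0.3871 -0.0012] [[0.2, 1.4], [-0.7, 1.2]]
narrow scene [([208.4, 201.6], 0.81)]
narrow top [([302.5, 465.1], 0.4)]
    [ 0.3864 -0.3789  0.0097] [[-0.1, -0.5], [0.3, -0.5]]
block scene [([217.1, 197.7], 0.94)]
block top [([291.4, 461.0], 0.76)]
    [ 0.4158 -0.3722  0.0013] [[-0.0, -0.1], [0.0, -0.1]]
squeeze scene []
squeeze top [([186.4, 175.5], 0.81)]
water scene [([254.6, 356.7], 0.64), ([277.2, 123.7], 0.62)]
water top [([186.7, 467.5], 0.88)]
    [ 0.6268 -0.0835  0.2442] [[-49.1, -107.5], [14.1, -110.6]]
jar_a scene [([279.6, 257.4], 0.85)]
jar_a top [([229.9, 287.4], 0.5), ([228.0, 352.4], 0.49)]
    [0.6185 0.0116 0.0839] [[-3.3, 37.6], [-16.7, 27.3]]
1.45
```

Run:
```python
import cv2
t=cv2.imread("pics/top0.png");s=cv2.imread("pics/scene0.png")
cv2.imwrite("pics/t_st.png",cv2.resize(t[170:290,220:420],None,fx=4,fy=4,interpolation=cv2.INTER_CUBIC))
cv2.imwrite("pics/s_st.png",cv2.resize(s[170:350,160:420],None,fx=3,fy=3,interpolation=cv2.INTER_CUBIC))
a=cv2.resize(t[250:330,130:210],None,fx=5,fy=5,interpolation=cv2.INTER_CUBIC)
b=cv2.resize(t[250:330,425:505],None,fx=5,fy=5,interpolation=cv2.INTER_CUBIC)
cv2.imwrite("pics/t_pb.png",cv2.hconcat([a,b]))
```

```text
(no output)
```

View pics/t_st.png

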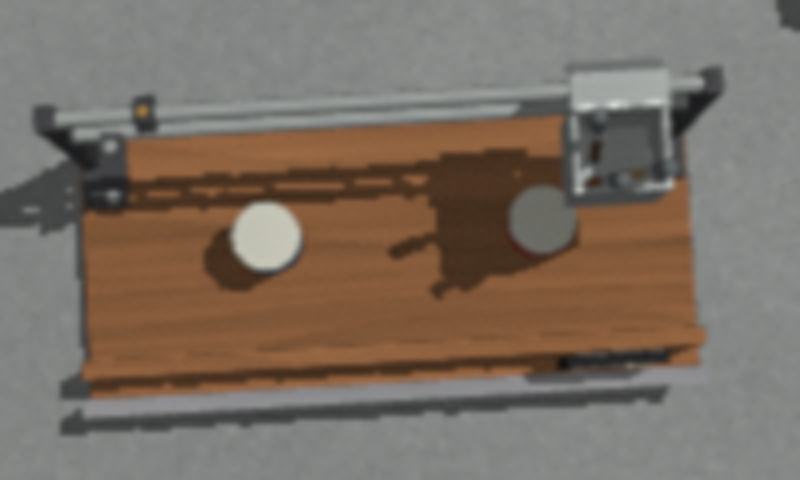

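View pics/s_st.png

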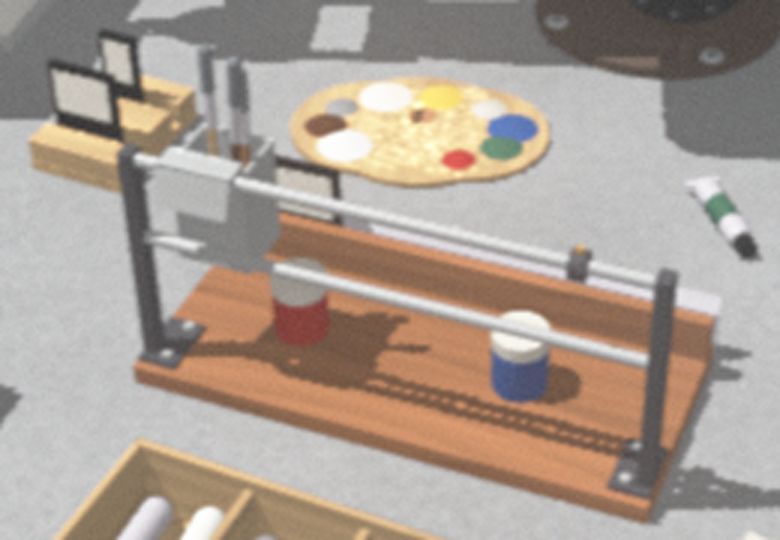

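View pics/t_pb.png

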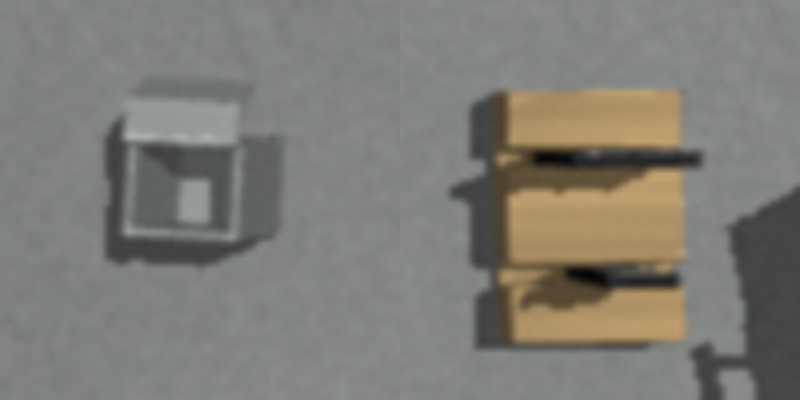

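```bash
cat >> h.py <<'E'
def delta(pos,psi,st=None,rpy=None):
    """numbers for a move from the present pose to tool-down pose pos, yaw psi (deg)"""
    st=st or telemetry.get_state()
    R0=Ro.from_euler('xyz',st["orientation"],degrees=True)
    R1=Ro.from_euler('xyz',rpy if rpy is not None else [180,0,psi],degrees=True)
    s=R0.inv().apply(np.array(pos)-st["position"])
    rv=np.degrees((R0.inv()*R1).as_rotvec())
    print("turn",np.round(rv/90,4),"shift",np.round(s/0.5,4),"| mm",np.round(s*1000,1),"deg",np.round(rv,2),"t",round(st["time"],2),"F",np.round(st["force"],1),"w",round(st["width"],4))
E
python3 - <<'E'
from h import *
C={n:eyes.get_calibration(n) for n in["scene","top"]}
Z=lambda u,v:(220+(u+.5)/4-.5,170+(v+.5)/4-.5)
S=lambda u,v:(160+(u+.5)/3-.5,170+(v+.5)/3-.5)
# model pts (stand frame, mm) and pixels
obs=[("top",(70,192,203),Z(46,115)),("top",(70,-192,203),Z(711,80)),
("scene",(70,192,203),S(666,272)),("scene",(70,-192,203),S(130,150)),
("top",(91,200,18),None),
("scene",(91,200,18),S(652,497)),("scene",(91,-200,18),S(137,365)),
("top",(-83.5+6.5+12,200,56),Z(88,368)),("top",(-65,-200,56),Z(703,330)),
("scene",(-65,200,56),S(714,318)),]
def T(p,X):
    c,s=np.cos(p[2]),np.sin(p[2]); X=np.array(X)/1000
    return np.array([p[0]+c*X[0]-s*X[1],p[1]+s*X[0]+c*X[1],X[2]])
def f(p): return np.concatenate([proj(C[n],T(p,X))[0]-np.array(px) for n,X,px in obs if px])
r=least_squares(f,[.585,0.01,0.05],loss='soft_l1');print(r.x,np.round(r.fun.reshape(-1,2),1).tolist())
p=r.x
for n,px in(("top",Z(143,114)),("scene",S(580,266))):
    g=least_squares(lambda y:proj(C[n],T(p,[70,y[0],195]))[0]-px,[120]);print("collar y",n,g.x,g.fun)
P=lambda u,v:(130+(u+.5)/5-.5,250+(v+.5)/5-.5)
for u,v,z in((125,237,85),(240,238,85),(125,97,95),(241,101,95)):
    a,b=P(u,v); print(np.round(onz(C["top"],(b,a),z/1000),4))
print("bar_mid",T(p,[70,0,195]))
E
```

```text
[0.57549906 0.00796956 0.05448132] [[-1.0, 2.7], [0.3, 0.5], [1.1, -0.2], [-0.4, -0.9], [-0.1, 2.0], [-1.3, -0.4], [-1.9, 0.1], [0.9, -0.7], [-0.7, 1.1]]
collar y top [134.84362225] [0.11816452 1.81324215]
collar y scene [134.43901789] [ 0.37676123 -1.63072811]
[0.4137 0.4115 0.085 ]
[0.4125 0.3544 0.085 ]
[0.4831 0.4088 0.095 ]
[0.4805 0.3514 0.095 ]
bar_mid [0.64539519 0.01178137 0.195     ]
```

Run:
```python
from h import *
delta([0.42,-0.36,0.40],0)
```

```text
turn [ 1.000e-04 -0.000e+00  2.953e-01] shift [ 0.4291 -0.2303 -0.3374] | mm [ 214.6 -115.1 -168.7] deg [ 1.000e-02 -0.000e+00  2.658e+01] t 1.45 F [ 0.2 -1.  -0.7] w 0.0849
```

Call:
jog_arm(
  series=[0,0,0.1,0,0,-0.1,1,0,0,0.2,0.1,-0.05,-0.2,1,0,0,0.295,0.2,-0.11,-0.3,1,0,0,0.295,0.3,-0.17,-0.337,1,0,0,0.295,0.4291,-0.23,-0.337,1],
)

```text
time: 1.95
position: [0.3759, -0.4204, 0.3848]
orientation: [179.8, -0.1, -0.1]
force: [1.5, 0.1, 0.4]
width: 0.0855
```

Run:
```python
from h import *
st=telemetry.get_state();print(st["position"],st["orientation"],st["joint_positions"])
delta([0.47,-0.11,0.40],0)
cv2.imwrite("pics/w1.png",eyes.grab_frame("wrist")[:,:,::-1])
```

```text
[ 0.37592213 -0.42041035  0.38478508] [ 1.79836277e+02 -1.07828497e-01 -8.34377455e-02] [-5.49051150e+01  1.62134243e+01  8.47065326e+01 -6.30818862e-03
  7.88840997e+01  3.51796824e+01]
turn [ 0.0018 -0.0012 -0.0009] shift [ 0.1873 -0.621  -0.0319] | mm [  93.7 -310.5  -15.9] deg [ 0.16 -0.11 -0.08] t 1.95 F [1.5 0.1 0.4] w 0.0855
```

View pics/w1.png

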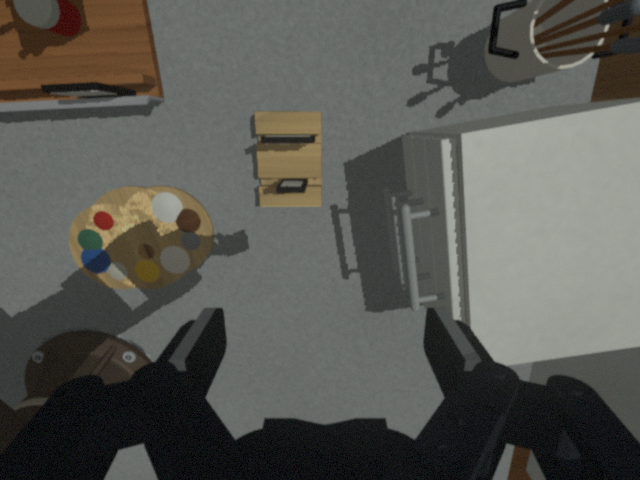

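The block shows at (289,160), with the wide holder in its far slot (290,138). I'm carrying on towards the pot.

Call:
jog_arm(
  series=[0,0,0,0.03,-0.1,-0.02,1,0,0,0,0.06,-0.2,-0.03,1,0,0,0,0.1,-0.3,-0.03,1,0,0,0,0.13,-0.4,-0.03,1,0,0,0,0.16,-0.5,-0.03,1],
)

```text
time: 2.5
position: [0.4515, -0.1825, 0.3975]
orientation: [180.0, -0.0, 0.0]
force: [0.8, -0.6, -0.2]
width: 0.0855
```

Call:
jog_arm(
  series=[0,0,0,0.01,-0.1,0,1,0,0,0,0.02,-0.2,0,1,0,0,0,0.03,-0.3,0,1,0,0,0,0.04,-0.4,0,1,0,0,0,0.05,-0.5,0,1],
)

```text
time: 3.0
position: [0.4758, 0.0663, 0.3975]
orientation: [180.0, -0.0, 0.0]
force: [1.6, -0.4, 0.1]
width: 0.0856
```

Run:
```python
from h import *
st=telemetry.get_state();print(st["position"],st["orientation"],st["joint_positions"])
delta([0.44,0.383,0.30],0)
cv2.imwrite("pics/w2.png",eyes.grab_frame("wrist")[:,:,::-1])
```

```text
[0.47584321 0.06634525 0.3975209 ] [ 1.79994365e+02 -3.52057693e-02  2.31725257e-02] [ 5.66410450e-02  8.01994365e+00  9.36058416e+01 -5.77503049e-03
  7.83390124e+01  9.00346358e+01]
turn [ 0.0001 -0.0004  0.0003] shift [-0.0716 -0.6334  0.1949] | mm [ -35.8 -316.7   97.5] deg [ 0.01 -0.04  0.02] t 3.0 F [ 1.6 -0.4  0.1] w 0.0856
```

View pics/w2.png

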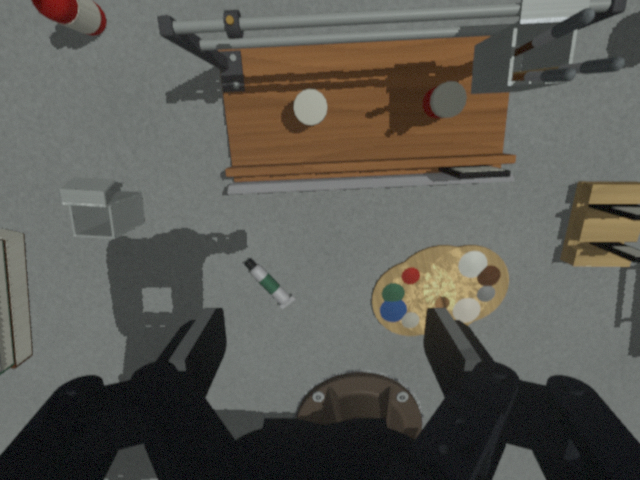

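Good overview: stand, pot (90,210), collar (232,22). I'll zoom in to refine the stand pose.

Run:
```python
from h import *
t=cv2.imread("pics/w2.png")
cv2.imwrite("pics/w2a.png",cv2.resize(t[0:200,150:350],None,fx=4,fy=3,interpolation=cv2.INTER_CUBIC))
cv2.imwrite("pics/w2b.png",cv2.resize(t[0:200,440:640],None,fx=4,fy=3,interpolation=cv2.INTER_CUBIC))
c=eyes.get_calibration("wrist"); np.savez("w2c.npz",**c)
for l in ["pot","pot_crown","collar","bar_mid","lip_slot","stand"]:
    print(l,[(np.round(x["centre"],1).tolist(),round(x["p"],2)) for x in nets.mark_of("wrist",l)[:3]])
```

```text
pot []
pot_crown [([194.7, 83.1], 0.6)]
collar [([27.1, 234.3], 0.93), ([170.6, 366.4], 0.66), ([19.3, 90.1], 0.34)]
bar_mid [([18.0, 387.8], 0.82)]
lip_slot [([169.9, 367.4], 0.85), ([222.8, 595.9], 0.7), ([100.2, 434.6], 0.61)]
stand [([112.7, 366.1], 0.91)]
```

View pics/w2a.png

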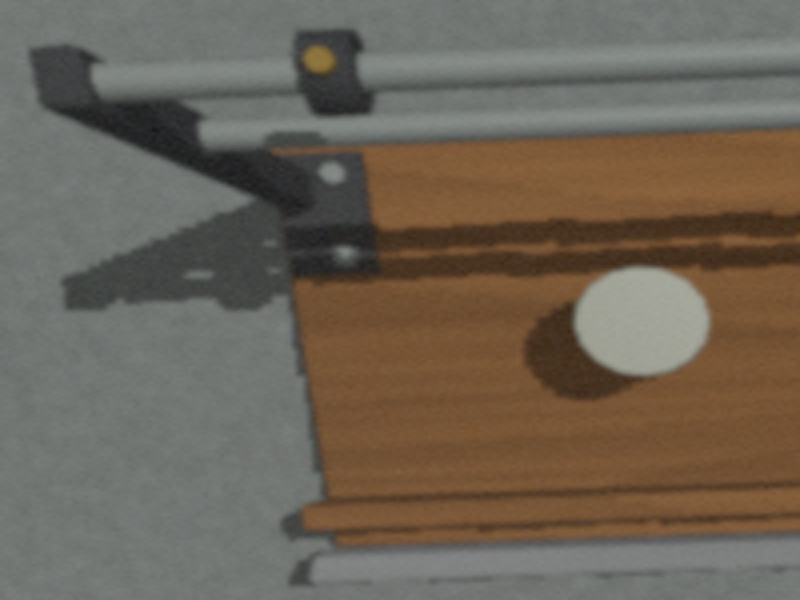

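View pics/w2b.png

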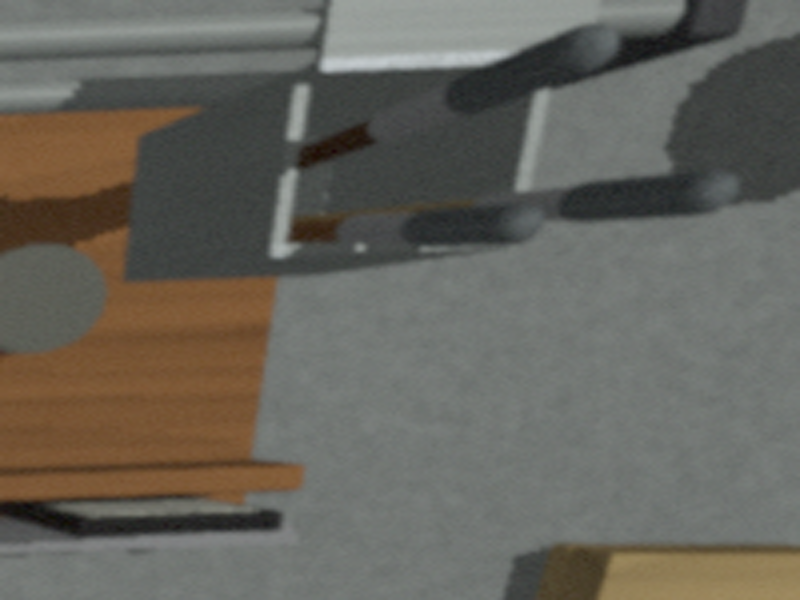

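```bash
cat > fit.py <<'E'
from h import *
C={n:eyes.get_calibration(n) for n in["scene","top"]}
C["w"]=dict(np.load("w2c.npz"))
Z=lambda u,v:(220+(u+.5)/4-.5,170+(v+.5)/4-.5)
S=lambda u,v:(160+(u+.5)/3-.5,170+(v+.5)/3-.5)
A=lambda u,v:(150+(u+.5)/4-.5,(v+.5)/3-.5)
B=lambda u,v:(440+(u+.5)/4-.5,(v+.5)/3-.5)
def T(p,X):
    c,s=np.cos(p[2]),np.sin(p[2]); X=np.array(X)/1000
    return np.array([p[0]+c*X[0]-s*X[1],p[1]+s*X[0]+c*X[1],X[2]])
pts=[("scene",(70,192,203),S(666,272)),("scene",(70,-192,203),S(130,150)),
("scene",(91,200,18),S(652,497)),("scene",(91,-200,18),S(137,365)),
("w",(-65,200,56),A(305,505)),("w",(-65,-200,56),B(302,467)),("w",(-77,200,56),A(303,532)),("w",(-77,-200,56),B(302,488)),
("top",(-65,200,56),Z(88,362)),("top",(-65,-200,56),Z(704,328))]
lines=[("w",A(230,80)),("w",A(500,71)),("w",A(700,63)),("w",B(150,38)),("top",Z(250,109)),("top",Z(450,98))]
def f(p):
    e=[]
    for n,X,px in pts: e+=list(proj(C[n],T(p,X))[0]-px)
    for n,px in lines:
        a,b=proj(C[n],T(p,(70,190,195)))[0],proj(C[n],T(p,(70,-190,195)))[0]
        d=(b-a)/np.linalg.norm(b-a); q=np.array(px)-a; e+=[d[0]*q[1]-d[1]*q[0]]
    return np.array(e)
r=least_squares(f,[.585,0.01,0.05],loss='soft_l1');p=r.x
if __name__=="__main__":
    print(p);n=len(pts)*2;print(np.round(r.fun[:n].reshape(-1,2),1).tolist(),np.round(r.fun[n:],1))
    for n,px in(("top",Z(143,114)),("scene",S(580,266)),("w",A(336,75))):
        g=least_squares(lambda y:proj(C[n],T(p,[70,y[0],195]))[0]-px,[120]);print("collar y",n,g.x,g.fun)
    print("bar_mid",T(p,[70,0,195]))
E
python3 fit.py
```

```text
[0.5784763  0.01273011 0.04567599]
[[2.5, 1.8], [0.9, -0.1], [1.1, 4.1], [-0.1, 0.4], [0.1, -0.1], [2.7, -0.2], [1.8, -0.3], [1.6, 1.8], [-4.0, -0.2], [-1.4, -0.7]] [-0.2  0.2 -0.  -0.7  0.3  0.4]
collar y top [130.89498602] [-0.00424676 -0.07533479]
collar y scene [131.1769635] [ 0.05054815 -0.2125416 ]
collar y w [137.30586259] [0.02727749 0.54649958]
bar_mid [0.64840329 0.01592632 0.195     ]
```

Call:
jog_arm(
  series=[0,0,0,0,-0.1,0,1,0,0,0,-0.01,-0.2,0,1,0,0,0,-0.02,-0.3,0.03,1,0,0,0,-0.03,-0.4,0.06,1,0,0,0,-0.04,-0.5,0.09,1],
)

```text
time: 3.85
position: [0.4571, 0.3075, 0.3541]
orientation: [-180.0, -0.0, -0.1]
force: [0.5, -0.4, 0.4]
width: 0.0858
```

Call:
jog_arm(
  series=[0,0,0,-0.03,-0.1,0.06,1,0,0,0,-0.03,-0.134,0.1,1,0,0,0,-0.03,-0.134,0.1,1,0,0,0,-0.03,-0.134,0.1,1,0,0,0,-0.03,-0.134,0.1,1],
)

```text
time: 4.35
position: [0.4428, 0.3727, 0.3056]
orientation: [-180.0, -0.1, -0.1]
force: [0.5, -0.5, 0.5]
width: 0.0852
```

Run:
```python
from h import *
st=telemetry.get_state();print(st["position"],st["orientation"],st["joint_positions"])
c=eyes.get_calibration("wrist"); np.savez("w3c.npz",**c)
im=eyes.grab_frame("wrist")[:,:,::-1]
cv2.imwrite("pics/w3.png",im)
for l in ["pot","pot_crown"]:
    print(l,[(np.round(x["centre"],1).tolist(),round(x["p"],2)) for x in nets.mark_of("wrist",l)[:3]])
```

```text
[0.44281988 0.37273181 0.3055546 ] [-1.79969628e+02 -8.00754088e-02 -9.00591424e-02] [ 3.35589988e+01  2.04949123e+01  9.02062323e+01 -2.04155979e-02
  6.92153687e+01  1.23656267e+02]
pot [([194.7, 315.4], 0.59)]
pot_crown [([182.8, 317.2], 0.81)]
```

View pics/w3.png

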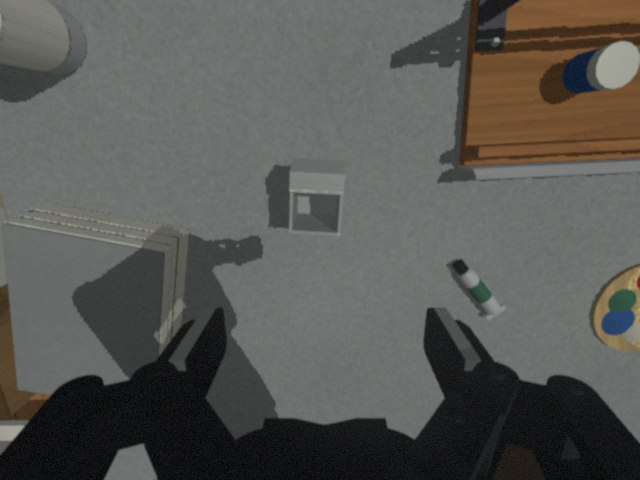

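Run:
```python
from h import *
t=cv2.imread("pics/w3.png")
cv2.imwrite("pics/w3a.png",cv2.resize(t[145:245,260:380],None,fx=6,fy=6,interpolation=cv2.INTER_CUBIC))
```

```text
(no output)
```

View pics/w3a.png

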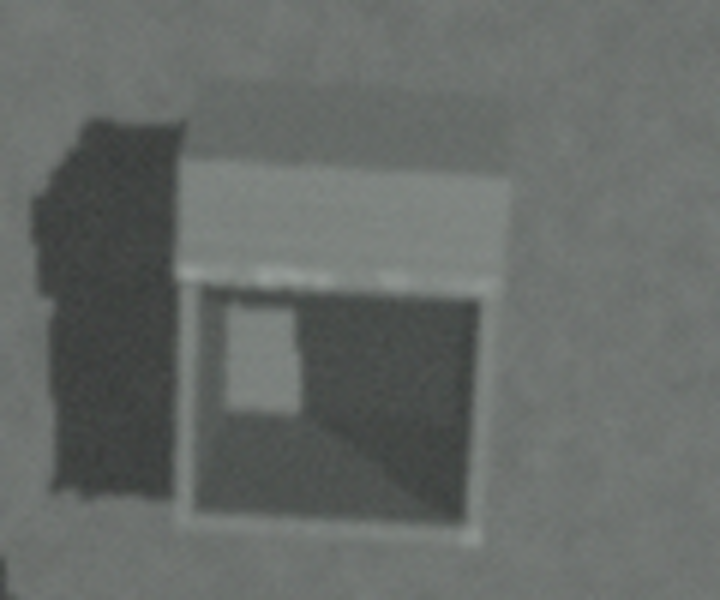

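```bash
python3 - <<'E'
from h import *
c=dict(np.load("w3c.npz"))
P=lambda u,v:(145+(v+.5)/6-.5,260+(u+.5)/6-.5)
a=onz(c,P(177,523),.085);b=onz(c,P(482,543),.085)
d=onz(c,P(178,272),.095);e=onz(c,P(498,290),.095)
print(a,b,d,e, np.linalg.norm(a-b),np.linalg.norm(d-e))
for p,q in((a,b),(d,e)):
    v=p-q; print(np.degrees(np.arctan2(-v[0],v[1])))
yaw=np.arctan2(-(a-b)[0],(a-b)[1])
m=(a+b)/2; print("ctr",m+np.array([np.cos(yaw),np.sin(yaw),0])*.025)
E
python3 - <<'E'
import sys; sys.path.insert(0,'.')
from h import *
delta([0.44,0.383,0.05],-3)
E
```

```text
[0.41595582 0.4125216  0.085     ] [0.41196701 0.35663048 0.085     ] [0.46372515 0.40971226 0.095     ] [0.46046721 0.35483595 0.095     ] 0.05603327615648999 0.05497293269149207
-4.0821397520454035
-3.397589095865753
ctr [0.43889799 0.38279637 0.085     ]
turn [-0.0005 -0.001   0.0325] shift [-0.0058 -0.0195  0.5111] | mm [ -2.9  -9.8 255.6] deg [-0.05 -0.09  2.92] t 4.5 F [-0.1 -0.4 -0.5] w 0.0853
```

Call:
jog_arm(
  series=[0,0,0.04,-0.007,-0.02,0.1,1,0,0,0.04,-0.007,-0.02,0.2,1,0,0,0.04,-0.007,-0.02,0.28,1,0,0,0.04,-0.007,-0.02,0.35,1,0,0,0.04,-0.007,-0.02,0.4,1],
)

```text
time: 5.0
position: [0.4383, 0.3832, 0.1028]
orientation: [180.0, 0.0, -3.6]
force: [0.5, 0.5, -0.1]
width: 0.0854
```

Run:
```python
from h import *
delta([0.439,0.3828,0.045],-3.7)
cv2.imwrite("pics/w4.png",eyes.grab_frame("wrist")[:,:,::-1])
```

```text
turn [0.0004 0.0005 0.0008] shift [0.0016 0.0007 0.1157] | mm [ 0.8  0.3 57.8] deg [0.04 0.04 0.07] t 5.0 F [ 0.5  0.5 -0.1] w 0.0854
```

View pics/w4.png

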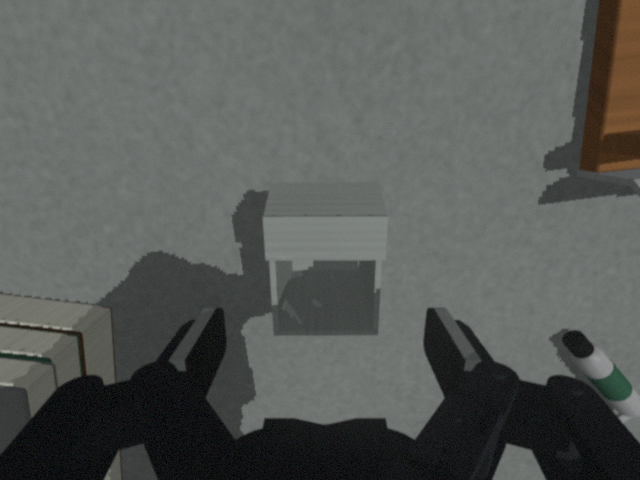

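The pot (270–385 px wide) sits centred and square between the fingers (220–430). I'm descending and gripping.

Call:
jog_arm(
  series=[0,0,0,0.0015,0,0.06,1,0,0,0,0.0015,0,0.115,1,0,0,0,0.0015,0,0.115,1,0,0,0,0.0015,0,0.115,-0.5,0,0,0,0.0015,0,0.115,-1],
)

```text
time: 5.55
position: [0.4398, 0.3844, 0.0489]
orientation: [-179.9, -0.1, -3.6]
force: [0.3, -0.0, 0.4]
width: 0.0592
```

Call:
jog_arm(
  series=[0,0,0,0,0,0,-1,0,0,0,0,0,0,-1,0,0,0,0,0,0,-1,0,0,0,0,0,0,-1,0,0,0,0,0,0,-1],
)

```text
time: 6.05
position: [0.4398, 0.3844, 0.0491]
orientation: [-179.9, -0.1, -3.6]
force: [0.1, -2.0, 4.6]
width: 0.0555
```

Run:
```python
from h import *
delta([0.439,0.3828,0.245],-3.7)
cv2.imwrite("pics/w5.png",eyes.grab_frame("wrist")[:,:,::-1])
```

```text
turn [-0.0011 -0.0016  0.0014] shift [-0.0004  0.0026 -0.3919] | mm [  -0.2    1.3 -195.9] deg [-0.1  -0.14  0.12] t 6.05 F [ 0.1 -2.   4.6] w 0.0555
```

View pics/w5.png

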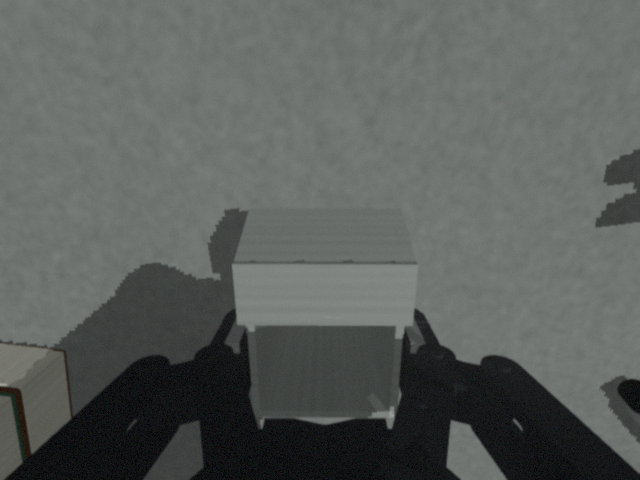

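Gripped: width is 55.5 mm and the hook is clearly visible (crown edges at rows 263 and 325). Lifting.

Call:
jog_arm(
  series=[0,0,0,0,0,-0.05,-1,0,0,0,0,0,-0.15,-1,0,0,0,0,0,-0.25,-1,0,0,0,0,0,-0.35,-1,0,0,0,0,0,-0.41,-1],
)

```text
time: 6.6
position: [0.4393, 0.3843, 0.2575]
orientation: [-179.8, -0.3, -3.6]
force: [-0.5, 0.6, -1.9]
width: 0.0553
```

Run:
```python
from h import *
delta([0.51,0.0545,0.255],2.6)
```

```text
turn [-0.0022 -0.0032 -0.0686] shift [0.1823 0.6494 0.0035] | mm [ 91.1 324.7   1.8] deg [-0.2  -0.29 -6.17] t 6.6 F [-0.5  0.6 -1.9] w 0.0553
```

Call:
jog_arm(
  series=[0,0,0,0.01,0.06,0,-1,0,0,-0.02,0.03,0.14,0,-1,0,0,-0.04,0.06,0.22,0,-1,0,0,-0.06,0.09,0.3,0,-1,0,0,-0.068,0.12,0.38,0,-1],
)

```text
time: 7.1
position: [0.487, 0.1891, 0.2534]
orientation: [-180.0, -0.1, 2.6]
force: [1.1, 0.9, -1.7]
width: 0.0551
```

Run:
```python
from h import *
delta([0.51,0.0545,0.255],2.6)
```

```text
turn [-0.0002 -0.0013  0.0004] shift [ 0.0336  0.271  -0.0031] | mm [ 16.8 135.5  -1.6] deg [-0.02 -0.11  0.04] t 7.1 F [ 1.1  0.9 -1.7] w 0.0551
```

Call:
jog_arm(
  series=[0,0,0,0.01,0.08,0,-1,0,0,0,0.02,0.16,0,-1,0,0,0,0.034,0.23,0,-1,0,0,0,0.034,0.271,0,-1,0,0,0,0.034,0.271,0,-1],
)

```text
time: 7.6
position: [0.5101, 0.0538, 0.2532]
orientation: [180.0, -0.1, 2.4]
force: [-0.6, -0.0, -1.8]
width: 0.0558
```

Run:
```python
from h import *
st=telemetry.get_state();print(st["position"],st["orientation"],st["joint_positions"])
c=eyes.get_calibration("wrist"); np.savez("w6c.npz",**c)
im=eyes.grab_frame("wrist")[:,:,::-1]
cv2.imwrite("pics/w6.png",im)
for l in ["pot_crown","collar","bar_mid","lip_slot","stand"]:
    print(l,[(np.round(x["centre"],1).tolist(),round(x["p"],2)) for x in nets.mark_of("wrist",l)[:3]])
cv2.imwrite("pics/t6.png",eyes.grab_frame("top")[:,:,::-1])
```

```text
[0.51008849 0.05384746 0.25315582] [ 1.79971269e+02 -9.20857290e-02  2.37855890e+00] [-1.34423862e+00  1.76022624e+01  1.03232202e+02 -2.64523401e-02
  5.90717817e+01  8.62908026e+01]
pot_crown [([293.5, 321.0], 0.57)]
collar [([12.8, 150.7], 0.79)]
bar_mid [([8.7, 421.1], 0.72)]
lip_slot [([217.5, 367.6], 0.82)]
stand [([141.6, 371.1], 0.93)]
```

View pics/w6.png

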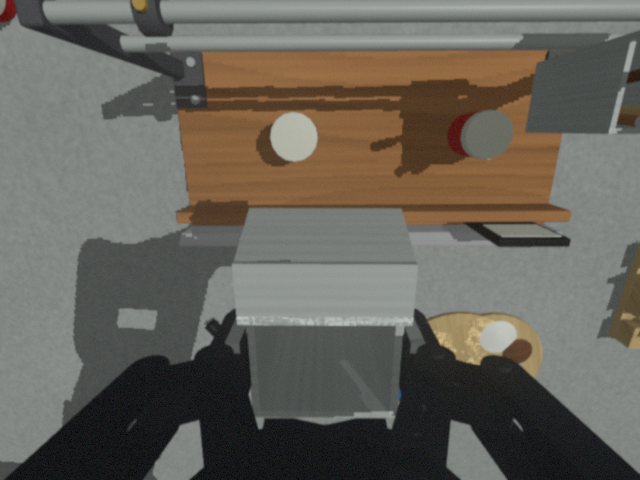

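The bar runs level in the image (row ~11), so the tool yaw matches the stand. Collar at (150,15). I'll zoom to refit.

Run:
```python
from h import *
t=cv2.imread("pics/w6.png")
a=cv2.resize(t[0:60,20:220],None,fx=4,fy=4,interpolation=cv2.INTER_CUBIC)
b=cv2.resize(t[190:250,160:260],None,fx=4,fy=4,interpolation=cv2.INTER_CUBIC)
d=cv2.resize(t[190:250,490:590],None,fx=4,fy=4,interpolation=cv2.INTER_CUBIC)
cv2.imwrite("pics/w6a.png",cv2.vconcat([a,cv2.hconcat([b,d])]))
```

```text
(no output)
```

View pics/w6a.png

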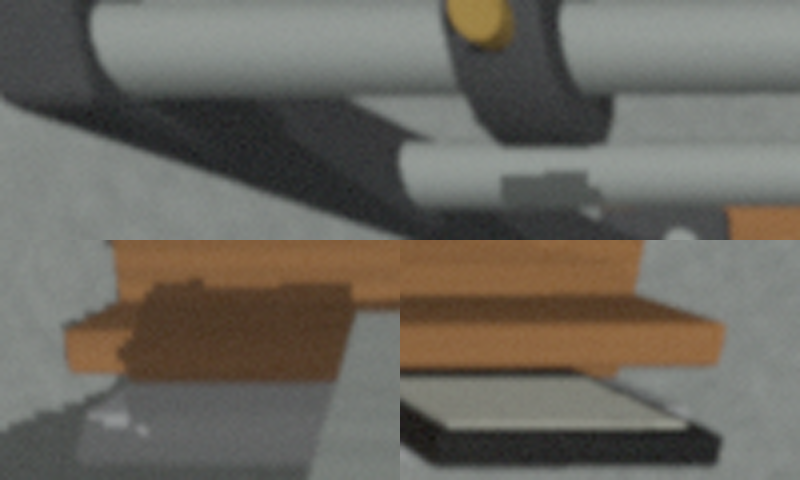

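```bash
cat > fit2.py <<'E'
from h import *
from fit import T
c=dict(np.load("w6c.npz"))
im=cv2.imread("pics/w6.png").astype(float).mean(2)
# bar bottom edge by max gradient rows 15..30
edge=[]
for u in range(230,500,30):
    col=im[14:32,u-2:u+3].mean(1); g=np.gradient(col); k=np.argmin(g); 
    if 0<k<17:
        den=g[k-1]-2*g[k]+g[k+1]; edge.append((u,14+k+.5*(g[k-1]-g[k+1])/den))
edge=np.array(edge)
o=-c["R"].T@c["t"]
def sil(p,y,r,sgn=-1):
    X=T(p,[70,y,195]); a=np.array([-np.sin(p[2]),np.cos(p[2]),0]); v=X-o; n=np.cross(a,v); n/=np.linalg.norm(n)
    x1,x2=proj(c,X+r*n)[0],proj(c,X-r*n)[0]
    return x1 if x1[1]>x2[1] else x2   # lower in image
pts=[((-65,200,56),(176.5,212)),((-77,200,56),(177.5,223)),((-65,-200,56),(570.5,211.25)),((-77,-200,56),(569.5,221))]
def f(p):
    e=[]
    for X,px in pts: e+=list(proj(c,T(p,X))[0]-px)
    a,b=sil(p,120,.005),sil(p,-80,.005)
    for u,v in edge: e.append(2*(np.interp(u,[a[0],b[0]],[a[1],b[1]])-v) if a[0]<b[0] else 0)
    return np.array(e)
r=least_squares(f,[.578,.0127,.0457],loss='soft_l1');p=r.x
if __name__=="__main__":
    print(np.round(edge,1).tolist());print(p,np.round(r.fun,1))
    for y in (125,130,135,140): print(y,sil(p,y,.011))
    print("axis corr bar",T(p,[70,40,195]))
E
python3 fit2.py
```

```text
[[230.0, 18.9], [260.0, 19.0], [290.0, 19.5], [320.0, 18.8], [350.0, 19.0], [380.0, 17.9], [410.0, 18.5], [440.0, 18.6], [470.0, 18.3]]
[0.5809609  0.00765351 0.04291376] [-1.3 -2.6 -0.6 -2.   2.  -2.9  0.4 -1.1  0.4  0.1 -1.1  0.1 -0.4  1.7
  0.3 -0.2  0.4]
125 [179.70228933  32.96508726]
130 [170.10570747  32.99104958]
135 [160.50898045  33.01701229]
140 [150.91210827  33.04297539]
axis corr bar [0.64918043 0.05061973 0.195     ]
```

```bash
python3 - <<'E'
import numpy as np,cv2
im=cv2.imread("pics/w6.png").astype(float).mean(2)
for u in (180,200,230,300,400,480): print(u,np.round(im[8:44,u-3:u+4].mean(1)).astype(int).tolist())
E
python3 - <<'E'
import sys;sys.path.insert(0,'.')
import fit2
from fit2 import *
fit2.edge=np.array([(180,22.3),(230,22.2),(300,22.2),(400,21.6),(480,21.6)])
r=least_squares(f,[.578,.0127,.0457],loss='soft_l1');p=r.x;print(p,np.round(r.fun,1))
for y in (130,135): print(y,sil(p,y,.011))
print(T(p,[70,40,195]),T(p,[70,0,195]))
E
```

```text
180 [151, 150, 147, 145, 142, 139, 135, 131, 126, 121, 114, 107, 100, 93, 89, 103, 121, 130, 133, 132, 132, 133, 133, 133, 133, 132, 129, 129, 135, 143, 147, 150, 151, 151, 148, 146]
200 [151, 150, 147, 144, 141, 139, 135, 131, 126, 120, 114, 107, 100, 92, 89, 103, 122, 130, 131, 131, 131, 132, 133, 133, 132, 132, 129, 130, 137, 142, 147, 150, 151, 151, 150, 146]
230 [153, 151, 148, 145, 142, 139, 134, 130, 125, 119, 114, 106, 98, 91, 88, 109, 128, 133, 132, 131, 132, 131, 132, 131, 130, 130, 128, 130, 138, 144, 148, 151, 153, 152, 149, 147]
300 [157, 153, 149, 146, 142, 137, 134, 128, 123, 117, 110, 103, 95, 88, 91, 113, 128, 132, 132, 132, 133, 133, 132, 132, 131, 131, 133, 135, 141, 147, 150, 154, 156, 156, 151, 146]
400 [162, 157, 150, 145, 140, 136, 131, 126, 120, 113, 106, 98, 91, 87, 104, 126, 135, 135, 135, 136, 135, 137, 137, 137, 138, 134, 132, 137, 144, 149, 153, 159, 164, 163, 154, 145]
480 [166, 158, 150, 145, 138, 133, 128, 122, 117, 109, 102, 94, 87, 91, 113, 130, 134, 133, 132, 133, 134, 135, 136, 135, 136, 134, 136, 141, 146, 150, 156, 165, 171, 163, 151, 144]
[0.57956392 0.00753655 0.04289953] [-1.  -1.2 -0.4 -0.7  1.8 -1.6  0.2  0.2  0.2  0.1 -0.2  0.4  0. ]
130 [170.54639799  36.04874104]
135 [160.96970258  36.07451783]
[0.64778406 0.05050179 0.195     ] [0.64949952 0.01053859 0.195     ]
```

Run:
```python
from h import *
c=dict(np.load("w6c.npz")); st=telemetry.get_state(); R=Ro.from_euler('xyz',st["orientation"],degrees=True)
for u,v in((236,263),(415,263),(238,322),(413,322),(250,318)):
    X=onz(c,(v,u),st["position"][2]+.046); print(np.round(R.inv().apply(X-st["position"])*1000,1))
delta([0.6475-.0325+.000,0.0525,0.253],2.46)
```

```text
[ 41.6 -24.8 -46. ]
[ 41.3  30.3 -46. ]
[ 21.  -25.9 -46. ]
[ 20.6  31.2 -46. ]
[ 22.4 -21.8 -46. ]
turn [ 0.     -0.0001  0.0017] shift [ 0.2096  0.0183 -0.0016] | mm [104.8   9.2  -0.8] deg [ 0.   -0.01  0.16] t 7.95 F [ 0.1  0.2 -1. ] w 0.0552
```

Call:
jog_arm(
  series=[0,0,0,0.06,0,0,-1,0,0,0,0.12,0,0,-1,0,0,0,0.18,0,0.03,-1,0,0,0,0.2096,0,0.07,-1,0,0,0,0.2096,0,0.09,-1],
)

```text
time: 8.45
position: [0.6152, 0.0613, 0.2048]
orientation: [-180.0, 0.1, 2.6]
force: [-1.9, 0.0, -1.6]
width: 0.0551
```

Run:
```python
from h import *
delta([0.615,0.0525,0.157],2.46)
c=eyes.get_calibration("wrist"); np.savez("w7c.npz",**c)
cv2.imwrite("pics/w7.png",eyes.grab_frame("wrist")[:,:,::-1])
s=eyes.grab_frame("scene")[:,:,::-1]; cv2.imwrite("pics/s7.png",cv2.resize(s[130:350,160:420],None,fx=3,fy=2.7,interpolation=cv2.INTER_CUBIC))
print(nets.mark_of("wrist","pot_crown"),nets.mark_of("scene","pot_crown"))
```

```text
turn [-0.      0.0014  0.0015] shift [-0.0009  0.0176  0.0957] | mm [-0.5  8.8 47.8] deg [-0.    0.13  0.13] t 8.45 F [-1.9  0.  -1.6] w 0.0551
[{'centre': [288.9, 322.2], 'p': 0.61}] [{'centre': [227.0, 313.4], 'p': 0.8}]
```

View pics/w7.png

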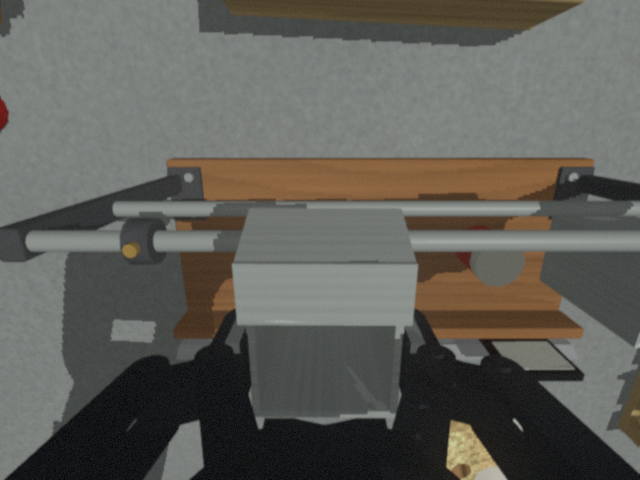

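View pics/s7.png

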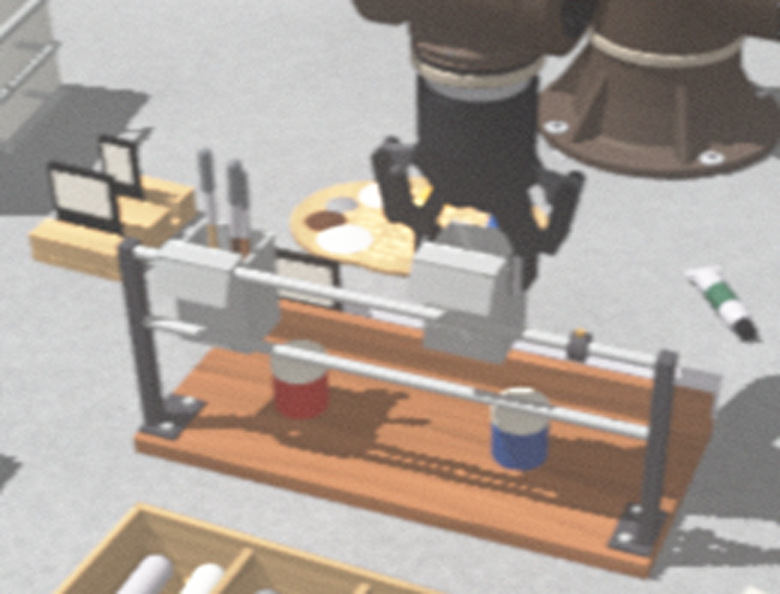

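Run:
```python
from h import *
c=dict(np.load("w7c.npz")); im=cv2.imread("pics/w7.png").astype(float).mean(2)
for u in (200,430,500,560): print(u,np.round(im[226:256,u-3:u+4].mean(1)).astype(int).tolist())
for u,v in((200,240.5),(500,240.5),(560,240.5)): print(onz(c,(v,u),.195))
cv2.imwrite("pics/w7a.png",cv2.resize(cv2.imread("pics/w7.png")[190:290,100:260],None,fx=5,fy=5,interpolation=cv2.INTER_CUBIC))
```

```text
200 [55, 56, 55, 63, 79, 99, 109, 116, 122, 127, 131, 135, 138, 140, 143, 143, 143, 143, 141, 139, 137, 134, 130, 123, 113, 93, 68, 57, 56, 54]
430 [56, 57, 58, 66, 84, 102, 112, 118, 124, 129, 132, 138, 142, 149, 156, 161, 160, 153, 145, 140, 136, 135, 129, 122, 111, 91, 67, 59, 61, 58]
500 [56, 56, 58, 68, 85, 102, 112, 119, 125, 129, 133, 137, 143, 150, 157, 161, 160, 154, 145, 140, 137, 134, 129, 122, 113, 103, 99, 98, 98, 98]
560 [73, 73, 74, 78, 88, 103, 112, 119, 124, 129, 133, 137, 143, 147, 152, 156, 155, 150, 143, 139, 137, 134, 129, 121, 109, 94, 79, 74, 74, 74]
[0.64358065 0.12151954 0.195     ]
[ 0.64971601 -0.01852152  0.195     ]
[ 0.65094392 -0.04654868  0.195     ]
```

View pics/w7a.png

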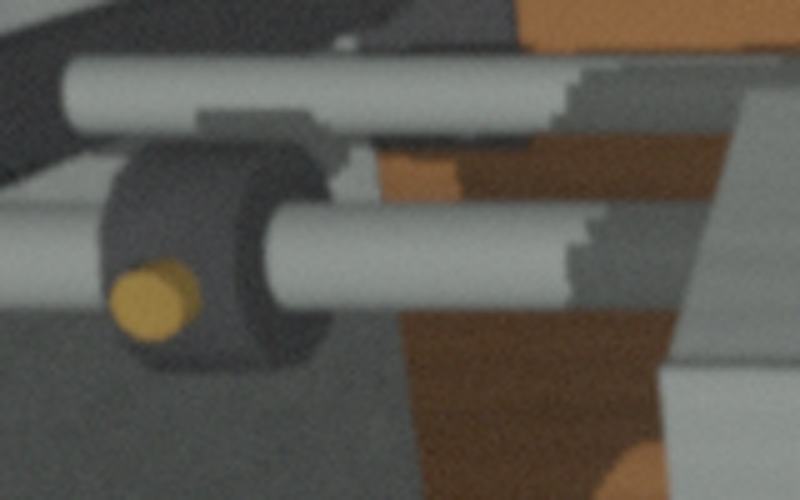

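The bar measures x≈0.6467 at the pot and the crown is above it. Lowering.

Call:
jog_arm(
  series=[0,0,0,0,0,0.03,-1,0,0,0,0,0,0.06,-1,0,0,0,0,0,0.08,-1,0,0,0,0,0,0.088,-1,0,0,0,0,0,0.088,-1],
)

```text
time: 9.15
position: [0.6146, 0.0607, 0.1632]
orientation: [180.0, -0.0, 2.5]
force: [0.2, -0.5, -1.6]
width: 0.0554
```

Run:
```python
from h import *
delta([0.615,0.0525,0.157],2.46)
print(telemetry.get_state()["position"])
cv2.imwrite("pics/w8.png",eyes.grab_frame("wrist")[:,:,::-1])
s=eyes.grab_frame("scene")[:,:,::-1]; cv2.imwrite("pics/s8.png",cv2.resize(s[200:300,260:400],None,fx=5.5,fy=5.5,interpolation=cv2.INTER_CUBIC))
```

```text
turn [ 0.     -0.0001  0.001 ] shift [0.0001 0.0165 0.0125] | mm [0.  8.2 6.2] deg [ 0.   -0.01  0.09] t 9.15 F [ 0.2 -0.5 -1.6] w 0.0554
[0.61460622 0.06073605 0.16323189]
```

View pics/w8.png

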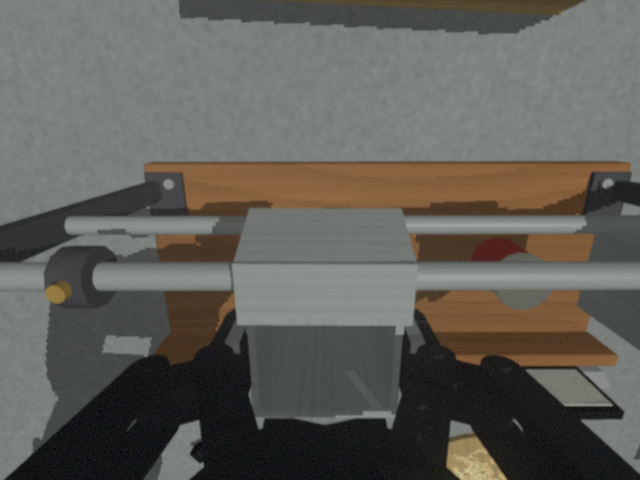

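View pics/s8.png

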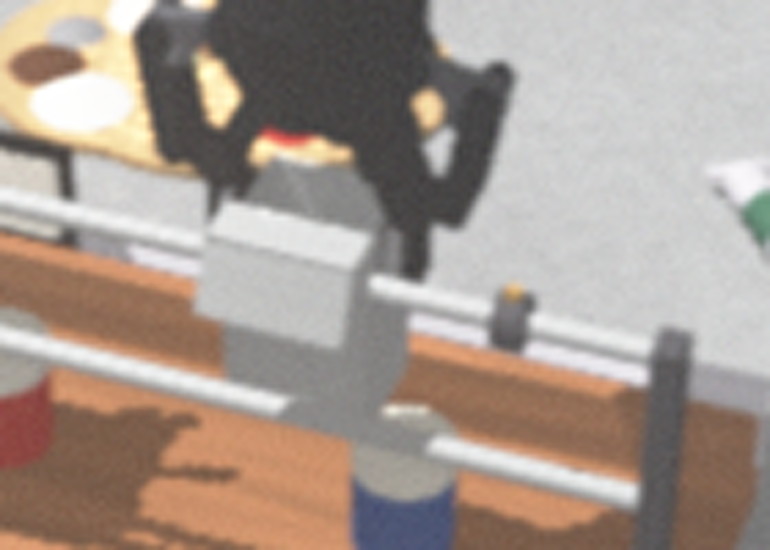

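The bar runs inside the hook in both views. I'll lower it to contact.

Call:
jog_arm(
  series=[0,0,0,0,0,0.006,-1,0,0,0,0,0,0.009,-1,0,0,0,0,0,0.01,-1,0,0,0,0,0,0.01,-1,0,0,0,0,0,0.01,-1],
)

```text
time: 9.75
position: [0.6148, 0.0607, 0.158]
orientation: [180.0, -0.0, 2.5]
force: [-0.4, 0.6, -1.4]
width: 0.0553
```

Call:
jog_arm(
  series=[0,0,0,0,0,0.001,-1,0,0,0,0,0,0.002,-1,0,0,0,0,0,0.003,-1,0,0,0,0,0,0.003,-1,0,0,0,0,0,0.003,-1],
)

```text
time: 10.25
position: [0.6149, 0.0607, 0.1569]
orientation: [180.0, -0.0, 2.5]
force: [-1.3, 0.2, 6.0]
width: 0.055
```

Run:
```python
from h import *
c=eyes.get_calibration("wrist"); im=eyes.grab_frame("wrist")[:,:,::-1]
cv2.imwrite("pics/w9.png",im); cv2.imwrite("pics/w9a.png",cv2.resize(im[230:330,40:260],None,fx=3.6,fy=3.6,interpolation=cv2.INTER_CUBIC))
print(telemetry.get_state()["position"])
np.savez("w9c.npz",**c)
```

```text
[0.61488189 0.06072205 0.15692551]
```

View pics/w9a.png

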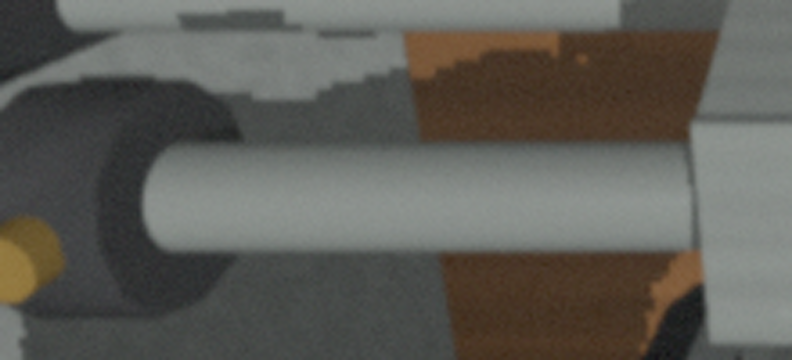

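Run:
```python
from h import *
c=dict(np.load("w9c.npz"))
a=onz(c,(285.5,79.7),.200);b=onz(c,(285.5,232),.200);d=onz(c,(250,414),.202)
print(a,b,d,np.linalg.norm(a-b))
```

```text
[0.64439779 0.1412082  0.2       ] [0.64648369 0.09248951 0.2       ] [0.66167688 0.03629703 0.202     ] 0.048763318930646435
```

Call:
jog_arm(
  series=[0,0,0,0,0,-0.003,-1,0,0,0,0,-0.02,-0.003,-1,0,0,0,0,-0.045,-0.003,-1,0,0,0,0,-0.07,-0.003,-1,0,0,0,0,-0.085,-0.003,-1],
)

```text
time: 10.8
position: [0.6126, 0.1049, 0.1578]
orientation: [-180.0, 0.0, 2.6]
force: [0.0, -0.5, -2.2]
width: 0.0552
```

Call:
jog_arm(
  series=[0,0,0,0,-0.003,0,-1,0,0,0,0,-0.003,0,-1,0,0,0,0,-0.003,0,-1,0,0,0,0,-0.003,0,-1,0,0,0,0,-0.003,0,-1],
)

```text
time: 11.3
position: [0.6128, 0.1043, 0.158]
orientation: [180.0, -0.0, 2.5]
force: [0.3, 0.3, -0.9]
width: 0.0553
```

Run:
```python
from h import *
c=eyes.get_calibration("wrist"); im=eyes.grab_frame("wrist")[:,:,::-1]
cv2.imwrite("pics/w10.png",im)
st=telemetry.get_state();print(st["position"],st["force"])
```

```text
[0.61277378 0.10434586 0.15796407] [ 1.2422202   0.04568378 -1.17831434]
```

View pics/w10.png

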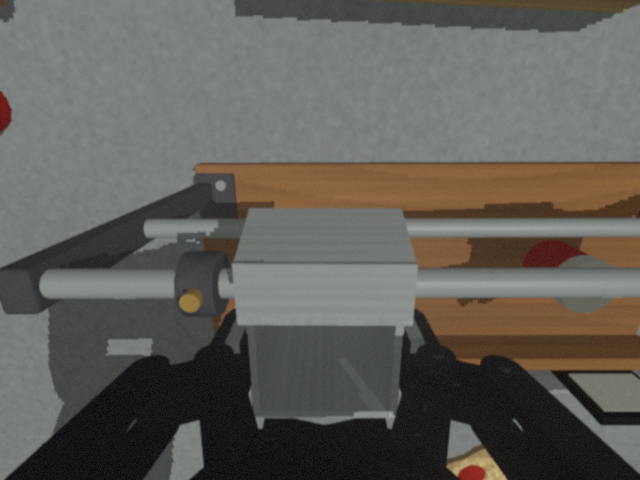

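Call:
jog_arm(
  series=[0,0,0,0,-0.004,0,-1,0,0,0,0,-0.006,0,-1,0,0,0,0,-0.008,0,-1,0,0,0,0,-0.008,0,-1,0,0,0,0,-0.008,0,-1],
)

```text
time: 11.85
position: [0.6126, 0.1087, 0.158]
orientation: [180.0, -0.0, 2.6]
force: [-1.1, 0.1, -2.4]
width: 0.0551
```

Call:
jog_arm(
  series=[0,0,0,0,-0.001,0,-1,0,0,0,0,-0.002,0,-1,0,0,0,0,-0.002,0,-1,0,0,0,0,-0.002,0,-1,0,0,0,0,-0.002,0,-1],
)

```text
time: 12.35
position: [0.6125, 0.1096, 0.1579]
orientation: [180.0, 0.0, 2.5]
force: [-0.1, 1.2, -1.3]
width: 0.0552
```

Call:
jog_arm(
  series=[0,0,0,0,-0.001,0,-1,0,0,0,0,-0.002,0,-1,0,0,0,0,-0.002,0,-1,0,0,0,0,-0.002,0,-1,0,0,0,0,-0.002,0,-1],
)

```text
time: 12.85
position: [0.6125, 0.1104, 0.158]
orientation: [180.0, -0.0, 2.5]
force: [-0.5, -3.9, -1.3]
width: 0.0552
```

Run:
```python
from h import *
im=eyes.grab_frame("wrist")[:,:,::-1]
cv2.imwrite("pics/w11a.png",cv2.resize(im[230:330,150:300],None,fx=5,fy=5,interpolation=cv2.INTER_CUBIC))
for i in range(3):
    st=telemetry.get_state();print(st["position"],st["force"]); eyes.grab_frame("wrist")
```

```text
[0.61249238 0.1104085  0.15793811] [-0.66863438 -4.96209955 -1.41148652]
[0.61251496 0.11042476 0.15797618] [-0.3634498  -4.56197068 -1.56232951]
[0.61248896 0.11042372 0.15793205] [ 0.12497155 -4.40170658 -1.1877213 ]
```

View pics/w11a.png

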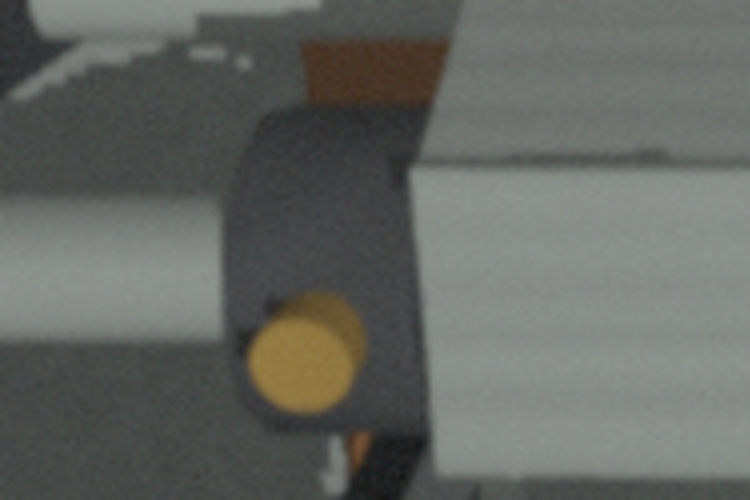

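Against the collar (Fy ≈ −4.5 N, no gap visible). I'll rest it on the bar, ease off, then open.

Call:
jog_arm(
  series=[0,0,0,0,0.001,0.001,-1,0,0,0,0,0.001,0.002,-1,0,0,0,0,0.001,0.002,-1,0,0,0,0,0.001,0.002,0.4,0,0,0,0,0.001,0.002,0.5],
)

```text
time: 13.55
position: [0.6126, 0.1104, 0.157]
orientation: [-180.0, -0.0, 2.6]
force: [-0.6, -0.3, -0.3]
width: 0.0639
```

Call:
jog_arm(
  series=[0,0,0,0,0,0,0.6,0,0,0,0,0,0,0.8,0,0,0,0,0,0,1,0,0,0,0,0,0,1,0,0,0,0,0,0,1],
)

```text
time: 14.05
position: [0.6125, 0.1101, 0.157]
orientation: [180.0, -0.0, 2.5]
force: [0.0, -0.2, 0.1]
width: 0.0853
```

Run:
```python
from h import *
im=eyes.grab_frame("wrist")[:,:,::-1]
cv2.imwrite("pics/w12.png",im)
s=eyes.grab_frame("scene")[:,:,::-1]; cv2.imwrite("pics/s12.png",cv2.resize(s[200:320,260:400],None,fx=5,fy=5,interpolation=cv2.INTER_CUBIC))
st=telemetry.get_state();print(st["position"],st["force"],st["width"])
```

```text
[0.61251273 0.11014872 0.1569636 ] [-0.51702476  0.41227822  0.84028318] 0.08499601120629761
```

View pics/w12.png

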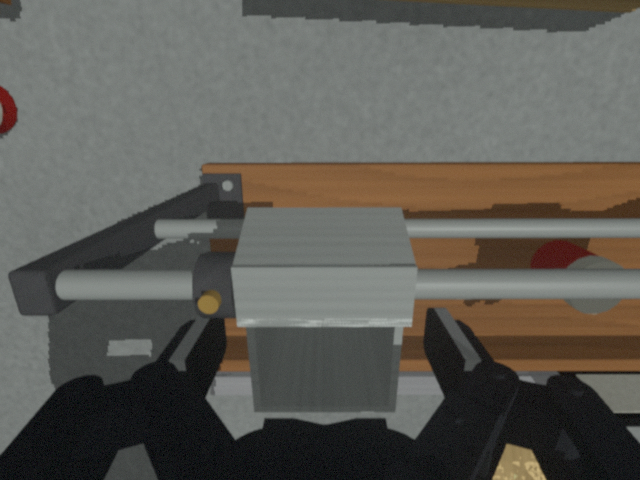

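View pics/s12.png

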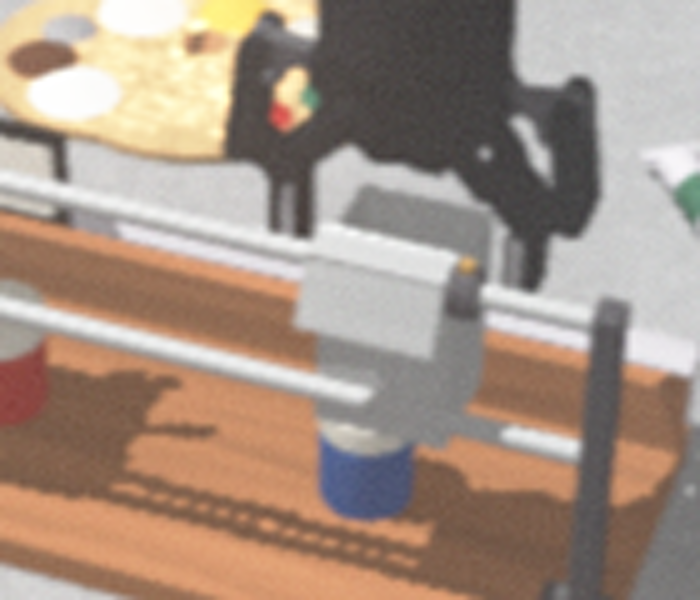

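The pot hangs leaning against the collar and the fingers are clear on both sides. I'll rise straight up.

Call:
jog_arm(
  series=[0,0,0,0,0,-0.04,1,0,0,0,0,0,-0.12,1,0,0,0,0,0,-0.22,1,0,0,0,0,0,-0.32,1,0,0,0,0,0,-0.4,1],
)

```text
time: 14.65
position: [0.6124, 0.1101, 0.3602]
orientation: [180.0, -0.1, 2.5]
force: [0.7, 0.5, -0.1]
width: 0.0854
```

Run:
```python
from h import *
c=eyes.get_calibration("wrist"); im=eyes.grab_frame("wrist")[:,:,::-1];np.savez("w13c.npz",**c)
cv2.imwrite("pics/w13.png",im)
st=telemetry.get_state();print(st["position"],st["force"],st["width"],st["joint_positions"])
delta([0.43,-0.38,0.36],92)
```

```text
[0.61360709 0.11028321 0.36658063] [-1.34834808 -0.1343368   3.76558573] 0.0852213992260841 [ 4.12386417e+00  2.21510271e+01  7.85149671e+01 -6.54320497e-03
  7.87110370e+01  9.15776583e+01]
turn [ 0.0053 -0.0055 -0.9939] shift [-0.4106  0.9633  0.0085] | mm [-205.3  481.6    4.3] deg [  0.48  -0.5  -89.45] t 14.7 F [-1.3 -0.1  3.8] w 0.0852
```

View pics/w13.png

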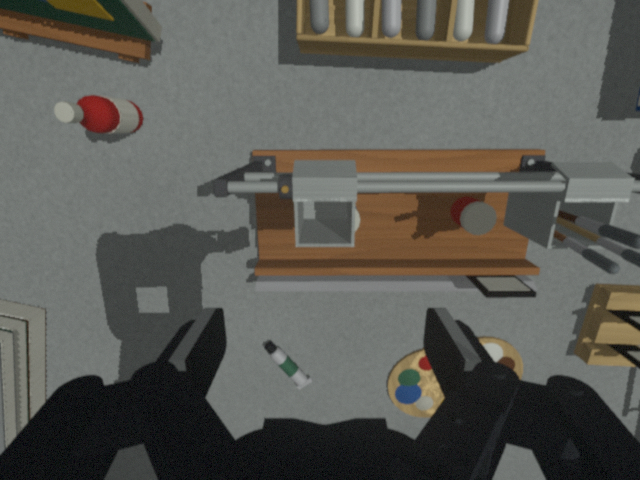

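Pot hanging against the collar (≈325,200). Heading to the block and turning the jaws by about 90°.

Call:
jog_arm(
  series=[0,0,-0.09,-0.1,0.05,0,1,0,0,-0.18,-0.16,0.13,0,1,0,0,-0.27,-0.22,0.22,0,0.5,0,0,-0.36,-0.28,0.31,0,0,0,0,-0.45,-0.34,0.4,0,0],
)

```text
time: 15.2
position: [0.4655, -0.0738, 0.357]
orientation: [180.0, -0.0, 42.1]
force: [0.8, -0.8, -0.1]
width: 0.0441
```

Run:
```python
from h import *
st=telemetry.get_state();print(st["position"],st["orientation"],st["joint_positions"])
delta([0.43,-0.38,0.34],90)
```

```text
[ 0.46550055 -0.07382727  0.35700594] [ 1.79969238e+02 -7.00008854e-03  4.21465721e+01] [-1.70440448e+01  8.58120099e+00  9.89233060e+01 -1.02183559e-02
  7.24654872e+01  3.08124610e+01]
turn [ 4.000e-04  1.000e-04 -5.317e-01] shift [-0.4635  0.4063  0.0342] | mm [-231.8  203.2   17.1] deg [ 3.000e-02  1.000e-02 -4.785e+01] t 15.2 F [ 0.8 -0.8 -0.1] w 0.0441
```

Call:
jog_arm(
  series=[0,0,-0.09,-0.06,0.06,0,0,0,0,-0.18,-0.13,0.12,0,0,0,0,-0.27,-0.2,0.18,0.01,0,0,0,-0.36,-0.27,0.24,0.02,0,0,0,-0.45,-0.34,0.3,0.03,0],
)

```text
time: 15.7
position: [0.4404, -0.294, 0.3425]
orientation: [180.0, 0.0, 81.3]
force: [0.7, 0.5, 0.3]
width: 0.0427
```

Run:
```python
from h import *
delta([0.44,-0.375,0.30],90)
```

```text
turn [ 0.0003  0.0002 -0.0966] shift [-0.1602  0.0236  0.085 ] | mm [-80.1  11.8  42.5] deg [ 0.02  0.01 -8.7 ] t 15.7 F [0.7 0.5 0.3] w 0.0427
```

Call:
jog_arm(
  series=[0,0,-0.09,-0.07,0.01,0.03,0,0,0,-0.0966,-0.12,0.02,0.06,0,0,0,-0.0966,-0.16,0.024,0.085,0,0,0,-0.0966,-0.16,0.024,0.085,0,0,0,-0.0966,-0.16,0.024,0.085,0],
)

```text
time: 16.2
position: [0.4403, -0.3729, 0.3]
orientation: [-180.0, -0.0, 89.6]
force: [0.5, 0.7, -0.9]
width: 0.0428
```

Run:
```python
from h import *
st=telemetry.get_state();print(st["position"],st["orientation"],st["joint_positions"])
c=eyes.get_calibration("wrist"); im=eyes.grab_frame("wrist")[:,:,::-1];np.savez("w14c.npz",**c)
cv2.imwrite("pics/w14.png",im)
for l in ["holder","narrow","block"]:
    print(l,[(np.round(x["centre"],1).tolist(),round(x["p"],2)) for x in nets.mark_of("wrist",l)[:3]])
```

```text
[ 0.44033351 -0.37290727  0.29995278] [-1.79975271e+02 -3.55494791e-02  8.96251327e+01] [-4.68212448e+01  2.06362764e+01  9.08579715e+01  7.06177586e-03
  6.85485554e+01 -4.64489702e+01]
holder [([199.1, 328.8], 0.69)]
narrow [([203.1, 279.8], 0.71), ([199.8, 328.2], 0.36)]
block [([193.0, 301.9], 0.56)]
```

View pics/w14.png

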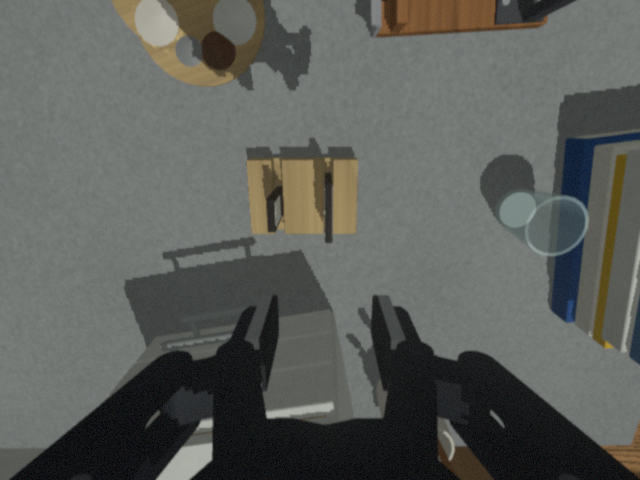

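Run:
```python
from h import *
im=cv2.imread("pics/w14.png")
cv2.imwrite("pics/w14a.png",cv2.resize(im[150:250,240:365],None,fx=6,fy=6,interpolation=cv2.INTER_CUBIC))
```

```text
(no output)
```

View pics/w14a.png

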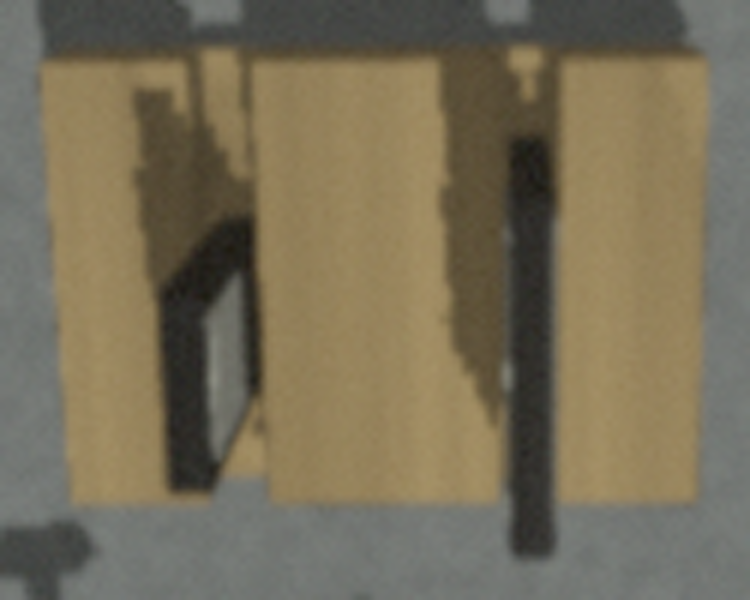

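Run:
```python
from h import *
c=dict(np.load("w14c.npz"))
P=lambda u,v:(150+(v+.5)/6-.5,240+(u+.5)/6-.5)
for z in (.095,):
    a=onz(c,P(531.5,206),z);b=onz(c,P(532,556),z);print(a,b,np.linalg.norm(a-b),np.degrees(np.arctan2((a-b)[1],(a-b)[0])),(a+b)/2)
# block corners top z=.032
q=[onz(c,P(u,v),.032) for u,v in((42,60),(706,58),(695,502),(72,504))]
for x in q: print(x)
print("blk yaw",np.degrees(np.arctan2(q[0][1]-q[3][1],q[0][0]-q[3][0])),np.degrees(np.arctan2(q[1][1]-q[2][1],q[1][0]-q[2][0])))
m=(a+b)/2
delta([m[0],m[1],.062],89.8)
```

```text
[ 0.44444716 -0.34529833  0.095     ] [ 0.44424956 -0.40712146  0.095     ] 0.0618234419850048 89.81687586686499 [ 0.44434836 -0.37620989  0.095     ]
[ 0.35026472 -0.32596421  0.032     ]
[ 0.47892423 -0.32659288  0.032     ]
[ 0.47859159 -0.41638889  0.032     ]
[ 0.34943639 -0.41582458  0.032     ]
blk yaw 89.47186059040173 89.78775764570582
turn [ 0.0006  0.0006 -0.0009] shift [-0.0071  0.0069  0.478 ] | mm [ -3.5   3.4 239. ] deg [ 0.05  0.05 -0.08] t 16.4 F [-0.3 -0.1  0.1] w 0.0422
```

The wide holder is at (0.4443, −0.376), parallel to tool x. Descending with a 42 mm opening.

Call:
jog_arm(
  series=[0,0,0,-0.007,0.007,0.08,0,0,0,0,-0.007,0.007,0.17,0,0,0,0,-0.007,0.007,0.26,0,0,0,0,-0.007,0.007,0.34,0,0,0,0,-0.007,0.007,0.36,0],
)

```text
time: 16.9
position: [0.4431, -0.3751, 0.1172]
orientation: [-179.8, -0.2, 89.7]
force: [-0.1, 0.4, 0.0]
width: 0.043
```

Run:
```python
from h import *
delta([.4443,-.376,.062],89.8)
cv2.imwrite("pics/w15.png",eyes.grab_frame("wrist")[:,:,::-1])
```

```text
turn [-0.0022 -0.0023 -0.001 ] shift [-0.0021  0.0028  0.1103] | mm [-1.   1.4 55.2] deg [-0.2  -0.21 -0.09] t 16.9 F [-0.1  0.4  0. ] w 0.043
```

View pics/w15.png

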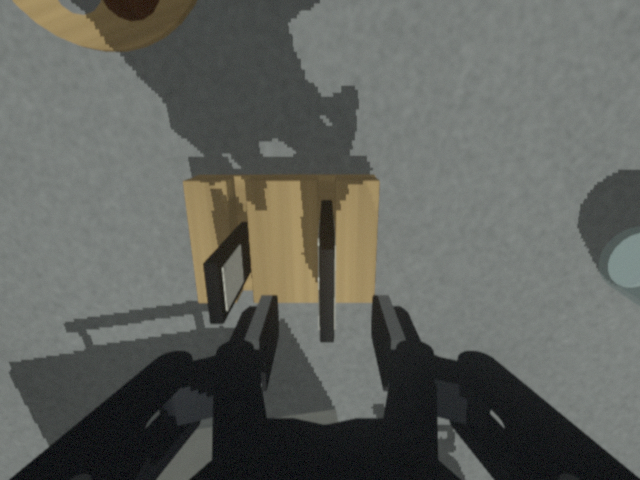

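Call:
jog_arm(
  series=[0,0,0,0,0,0.05,0,0,0,0,0,0,0.1,0,0,0,0,0,0,0.108,0,0,0,0,0,0,0.108,0,0,0,0,0,0,0.108,0],
)

```text
time: 17.45
position: [0.4446, -0.3774, 0.0681]
orientation: [179.9, 0.1, 89.7]
force: [-0.4, 0.7, -0.3]
width: 0.0427
```

Run:
```python
from h import *
delta([.4443,-.376,.062],89.8)
cv2.imwrite("pics/w16.png",eyes.grab_frame("wrist")[:,:,::-1])
```

```text
turn [ 0.0012  0.0013 -0.0013] shift [ 0.0027 -0.0006  0.0122] | mm [ 1.4 -0.3  6.1] deg [ 0.11  0.11 -0.12] t 17.45 F [-0.4  0.7 -0.3] w 0.0427
```

View pics/w16.png

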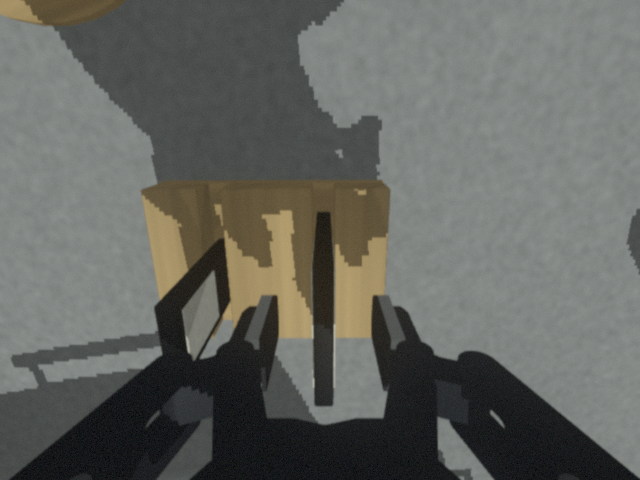

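Call:
jog_arm(
  series=[0,0,0,0.0025,0,0.012,0,0,0,0,0.0025,0,0.012,0,0,0,0,0.0025,0,0.012,-0.4,0,0,0,0.0025,0,0.012,-1,0,0,0,0.0025,0,0.012,-1],
)

```text
time: 18.0
position: [0.444, -0.3757, 0.0604]
orientation: [180.0, 0.0, 89.7]
force: [0.5, -0.6, 0.1]
width: 0.0074
```

Call:
jog_arm(
  series=[0,0,0,0,0,0,-1,0,0,0,0,0,0,-1,0,0,0,0,0,0,-1,0,0,0,0,0,0,-1,0,0,0,0,0,0,-1],
)

```text
time: 18.5
position: [0.444, -0.3757, 0.0603]
orientation: [180.0, 0.0, 89.7]
force: [0.4, 0.4, 5.7]
width: 0.0071
```

Run:
```python
from h import *
delta([.4443,-.376,.062],89.8)
print(telemetry.get_state()["position"])
cv2.imwrite("pics/w17.png",eyes.grab_frame("wrist")[:,:,::-1])
```

```text
turn [ 0.0002  0.0003 -0.0014] shift [-0.0007  0.0007 -0.0033] | mm [-0.3  0.3 -1.7] deg [ 0.02  0.03 -0.13] t 18.5 F [0.4 0.4 5.7] w 0.0071
[ 0.44397361 -0.37565776  0.06034823]
```

View pics/w17.png

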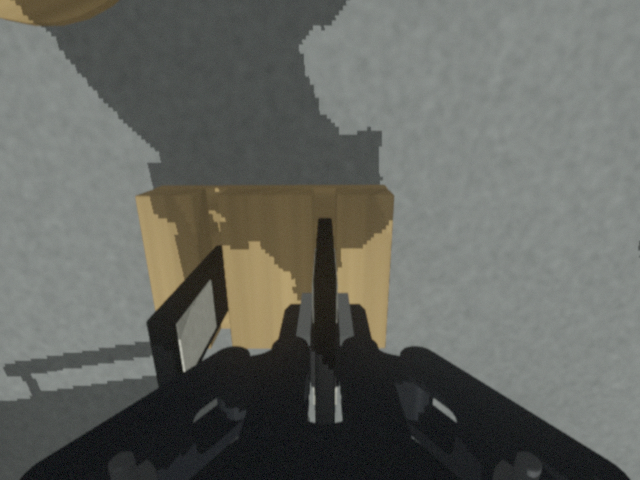

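Gripped: width 7.1 mm, plate vertical between the pads at col 324, foot 50.3 mm below the TCP. Lifting.

Call:
jog_arm(
  series=[0,0,0,0,0,-0.04,-1,0,0,0,0,0,-0.12,-1,0,0,0,0,0,-0.2,-1,0,0,0,0,0,-0.26,-1,0,0,0,0,0,-0.28,-1],
)

```text
time: 19.05
position: [0.4443, -0.3759, 0.2028]
orientation: [179.9, 0.2, 89.7]
force: [-1.1, -0.2, -0.2]
width: 0.0071
```

Run:
```python
from h import *
delta([.455,0.10,.20],92.5)
cv2.imwrite("pics/w18.png",eyes.grab_frame("wrist")[:,:,::-1])
```

```text
turn [ 0.0015  0.0017 -0.0314] shift [0.9519 0.016  0.0032] | mm [476.    8.    1.6] deg [ 0.14  0.15 -2.82] t 19.05 F [-1.1 -0.2 -0.2] w 0.0071
```

View pics/w18.png

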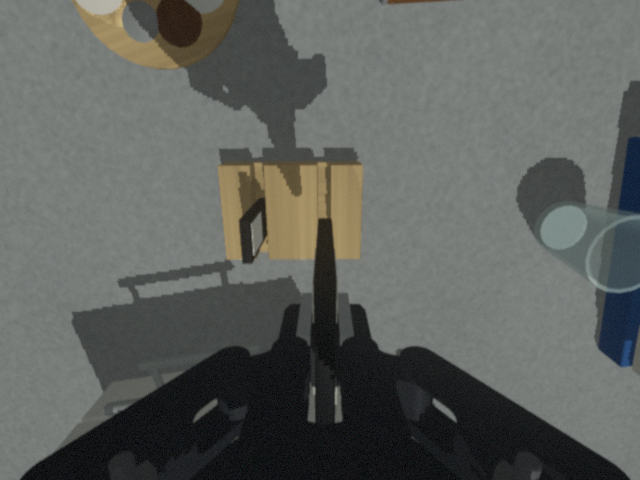

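Call:
jog_arm(
  series=[0,0,-0.01,0.06,0,0,-1,0,0,-0.02,0.15,0,0,-1,0,0,-0.031,0.24,0.005,0,-1,0,0,-0.031,0.34,0.01,0,-1,0,0,-0.031,0.43,0.016,0,-1],
)

```text
time: 19.6
position: [0.4521, -0.1583, 0.1986]
orientation: [-179.9, -0.1, 92.4]
force: [0.3, -0.6, -0.5]
width: 0.0073
```

Run:
```python
from h import *
st=telemetry.get_state();print(st["position"],st["joint_positions"])
delta([.455,0.10,.20],92.5)
```

```text
[ 0.45209536 -0.15834893  0.19855507] [-2.72111861e+01  1.88169614e+01  1.11419297e+02  1.86556789e-03
  4.99238191e+01 -2.96517657e+01]
turn [-0.0015 -0.0009 -0.0007] shift [ 0.516   0.0278 -0.0022] | mm [258.   13.9  -1.1] deg [-0.14 -0.08 -0.06] t 19.6 F [ 0.3 -0.6 -0.5] w 0.0073
```

Call:
jog_arm(
  series=[0,0,0,0.1,0.005,0,-1,0,0,0,0.2,0.01,0,-1,0,0,0,0.3,0.018,0,-1,0,0,0,0.4,0.024,0,-1,0,0,0,0.48,0.028,0,-1],
)

```text
time: 20.1
position: [0.4557, 0.0822, 0.1987]
orientation: [-179.9, -0.0, 92.5]
force: [0.7, -0.5, -0.7]
width: 0.0074
```

Run:
```python
from h import *
st=telemetry.get_state();print(st["position"],st["joint_positions"])
delta([.4908,0.1055,.18],92.5)
cv2.imwrite("pics/w19.png",eyes.grab_frame("wrist")[:,:,::-1])
```

```text
[0.45571256 0.08219051 0.19868788] [ 2.04150754e+00  1.75707160e+01  1.13443014e+02  1.26684298e-03
  4.91278484e+01 -4.62646636e-01]
turn [-0.0016 -0.      0.    ] shift [0.0435 0.0722 0.0372] | mm [21.8 36.1 18.6] deg [-0.14 -0.    0.  ] t 20.1 F [ 0.7 -0.5 -0.7] w 0.0074
```

View pics/w19.png

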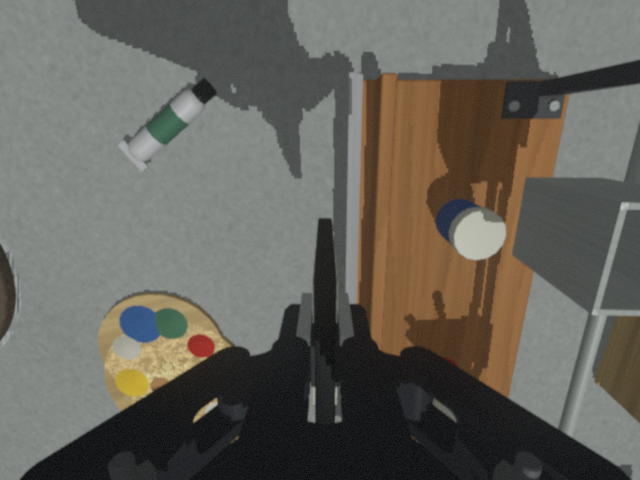

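Slot seen edge-on at cols 350–385, to the right of the holder. I'll move above it and measure.

Call:
jog_arm(
  series=[0,0,0,0.02,0.03,0,-1,0,0,0,0.04,0.06,0,-1,0,0,0,0.0435,0.0722,0.02,-1,0,0,0,0.0435,0.0722,0.037,-1,0,0,0,0.0435,0.0722,0.037,-1],
)

```text
time: 20.65
position: [0.4905, 0.1025, 0.1794]
orientation: [-179.8, 0.0, 92.4]
force: [0.7, -1.0, -0.8]
width: 0.0075
```

Run:
```python
from h import *
st=telemetry.get_state();print(st["position"],st["orientation"])
c=eyes.get_calibration("wrist"); im=eyes.grab_frame("wrist")[:,:,::-1];np.savez("w20c.npz",**c)
cv2.imwrite("pics/w20.png",im)
cv2.imwrite("pics/w20a.png",cv2.resize(im[40:320,270:400],None,fx=6,fy=2.1,interpolation=cv2.INTER_CUBIC))
```

```text
[0.49046762 0.10250717 0.17937896] [-1.79754674e+02  1.69071785e-02  9.24411420e+01]
```

View pics/w20.png

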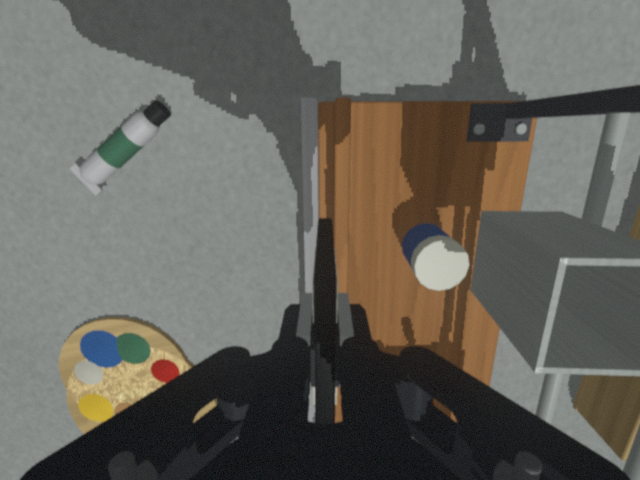

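View pics/w20a.png

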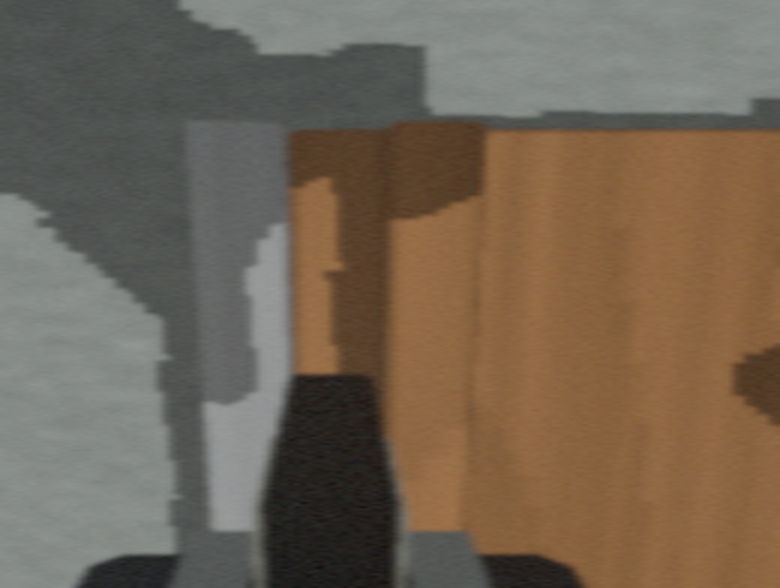

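Run:
```python
from h import *
c=dict(np.load("w20c.npz"))
P=lambda u,v:(40+(v+.5)/2.1-.5,270+(u+.5)/6-.5)
yaw=np.radians(2.5); ex=np.array([np.cos(yaw),np.sin(yaw),0]); ey=np.array([-np.sin(yaw),np.cos(yaw),0])
st=telemetry.get_state(); tp=st["position"]
for nm,z,L in(("fence front",.056,[(390,130),(388,200),(386,330),(399,500)]),("fence rear",.056,[(485,130),(478,250),(472,350),(465,520)]),("lip inner floor",.018,[(290,135),(292,250),(293,350)]),("flare top",.057,[(187,125),(197,300),(209,520)])):
    for u,v in L:
        X=onz(c,P(u,v),z); print(nm,np.round((X-tp)@ex*1000,1),np.round((X-tp)@ey*1000,1))
R=Ro.from_euler('xyz',st["orientation"],degrees=True)
print(proj(c,[tp+R.apply([.032,d,.0503]) for d in(-.004,0,.004)]), P(292,380),P(378,380))
print(tp,st["orientation"])
```

```text
fence front 6.9 98.9
fence front 6.8 76.1
fence front 6.9 29.9
fence front 9.1 -38.9
fence rear 18.3 98.9
fence rear 18.3 58.9
fence rear 18.2 22.3
fence rear 18.6 -47.8
lip inner floor -5.9 99.7
lip inner floor -6.0 55.8
lip inner floor -6.1 14.0
flare top -17.2 100.5
flare top -17.4 41.2
flare top -17.7 -47.3
[[317.54580588 217.71668873]
 [324.49744939 217.71186861]
 [331.44953476 217.70704818]] (220.69047619047618, 318.25) (220.69047619047618, 332.5833333333333)
[0.49080051 0.10249653 0.18024593] [-1.79822562e+02  1.36039368e-02  9.24293941e+01]
```

The slot centre is 0.4 mm from the TCP line and the holder foot is 0.5 mm from it the same way, with yaw aligned. Going down into the flare.

Call:
jog_arm(
  series=[0,0,0,0.006,0,0.05,-1,0,0,0,0.006,0,0.1,-1,0,0,0,0.006,0,0.13,-1,0,0,0,0.006,0,0.15,-1,0,0,0,0.006,0,0.15,-1],
)

```text
time: 21.2
position: [0.4912, 0.1057, 0.1058]
orientation: [-179.9, 0.0, 92.4]
force: [0.4, -1.2, 0.3]
width: 0.007
```

Run:
```python
from h import *
st=telemetry.get_state();print(st["position"],st["orientation"],st["force"])
im=eyes.grab_frame("wrist")[:,:,::-1]
cv2.imwrite("pics/w21.png",im)
cv2.imwrite("pics/w21a.png",cv2.resize(im[100:320,230:420],None,fx=4,fy=2.5,interpolation=cv2.INTER_CUBIC))
```

```text
[0.49118836 0.10571227 0.10584978] [-1.79896922e+02  9.43077391e-03  9.24355335e+01] [ 0.40217014 -1.21500994  0.34368259]
```

View pics/w21a.png

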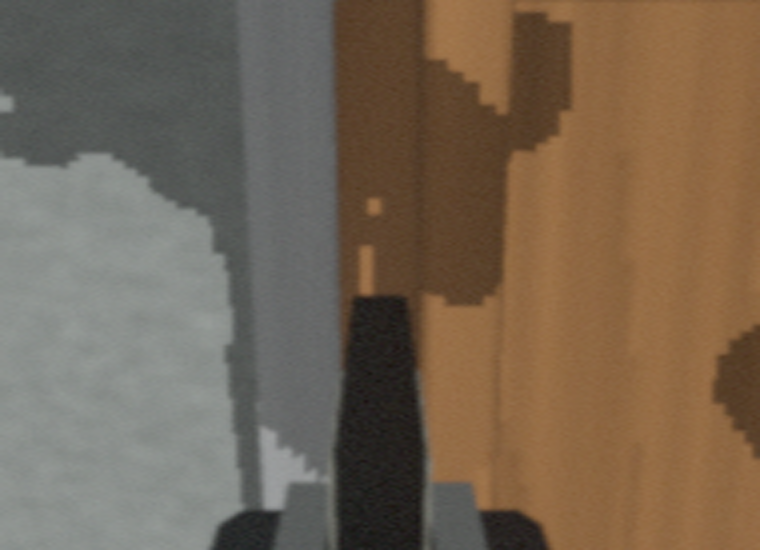

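The foot (355–408) is centred in the slot (338–420). Continuing down.

Call:
jog_arm(
  series=[0,0,0,0,0,0.02,-1,0,0,0,0,0,0.04,-1,0,0,0,0,0,0.06,-1,0,0,0,0,0,0.068,-1,0,0,0,0,0,0.068,-1],
)

```text
time: 21.75
position: [0.4915, 0.1061, 0.0719]
orientation: [-179.9, 0.0, 92.5]
force: [-0.2, 0.6, -0.3]
width: 0.0074
```

Call:
jog_arm(
  series=[0,0,0,0,0,0.002,-1,0,0,0,0,0,0.003,-1,0,0,0,0,0,0.004,-1,0,0,0,0,0,0.004,-1,0,0,0,0,0,0.004,-1],
)

```text
time: 22.25
position: [0.4918, 0.1061, 0.0708]
orientation: [180.0, 0.0, 92.5]
force: [-0.2, 0.1, -0.8]
width: 0.0075
```

Call:
jog_arm(
  series=[0,0,0,0,0,0.002,-1,0,0,0,0,0,0.003,-1,0,0,0,0,0,0.004,-1,0,0,0,0,0,0.005,-1,0,0,0,0,0,0.005,-1],
)

```text
time: 22.75
position: [0.4918, 0.1061, 0.0683]
orientation: [180.0, 0.0, 92.5]
force: [-0.8, -0.6, 3.0]
width: 0.0076
```

Call:
jog_arm(
  series=[0,0,0,0,0,0.0005,-1,0,0,0,0,0,0.001,-1,0,0,0,0,0,0.0015,-1,0,0,0,0,0,0.0015,-1,0,0,0,0,0,0.0015,-1],
)

```text
time: 23.25
position: [0.4919, 0.1061, 0.0683]
orientation: [179.9, 0.0, 92.5]
force: [-3.6, -0.3, 15.8]
width: 0.007
```

Seated at exactly the predicted height (0.0683) with 15.8 N down. Checking with all cameras.

Run:
```python
from h import *
a=[]
w=eyes.grab_frame("wrist")[:,:,::-1]; s=eyes.grab_frame("scene")[:,:,::-1]; t=eyes.grab_frame("top")[:,:,::-1]
cv2.imwrite("pics/w22.png",w)
cv2.imwrite("pics/s22.png",cv2.resize(s[170:350,160:420],None,fx=3,fy=3,interpolation=cv2.INTER_CUBIC))
cv2.imwrite("pics/t22.png",t)
for i in range(4):
    st=telemetry.get_state();print(round(st["time"],2),np.round(st["position"],4),np.round(st["force"],1),round(st["width"],4),np.round(st["orientation"],1)); eyes.grab_frame("top")
```

```text
23.4 [0.4919 0.1061 0.0683] [-3.4  0.1 15.5] 0.0072 [179.9   0.   92.5]
23.45 [0.4919 0.1061 0.0683] [-2.7 -0.4 15.3] 0.0072 [179.9   0.   92.5]
23.5 [0.4919 0.1061 0.0683] [-3.1 -0.3 14.9] 0.0076 [179.9   0.   92.5]
23.55 [0.4919 0.1061 0.0683] [-2.7 -1.5 15.3] 0.0071 [179.9   0.   92.5]
```

View pics/w22.png

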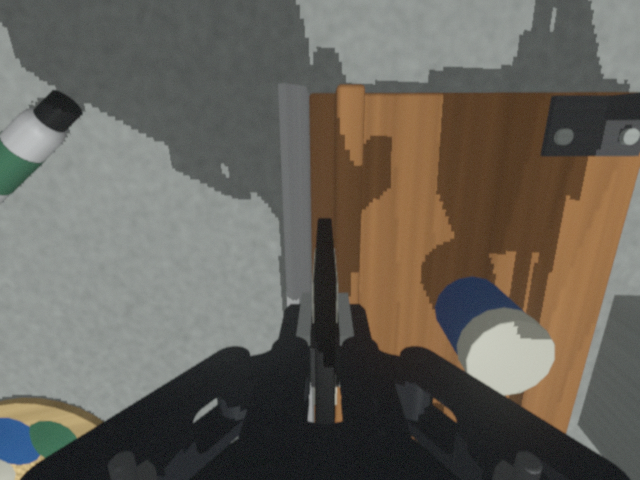

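View pics/s22.png

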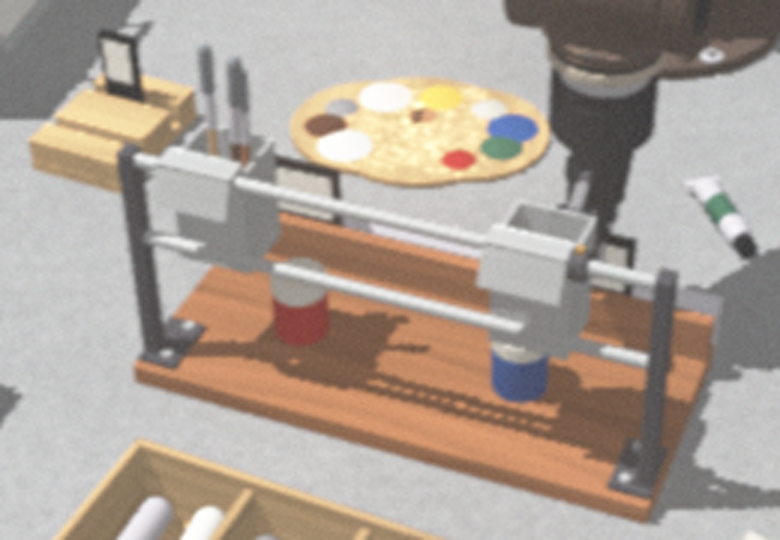

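View pics/t22.png

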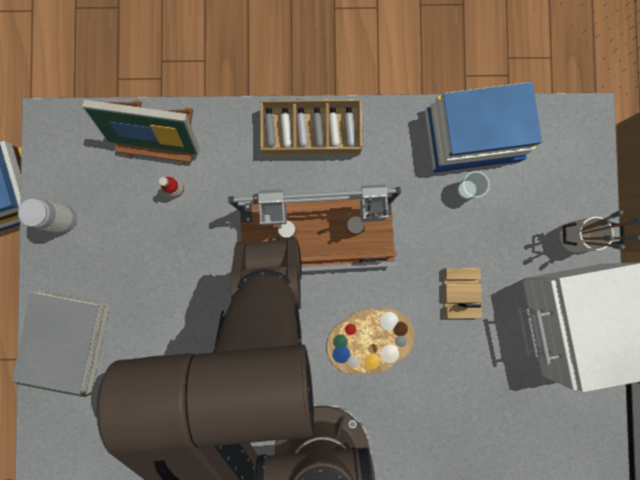

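Everything is in place. The pot hangs against the collar (scene 540,260) and the holder is seated, with about 15 N steady. The other things have not moved. Handing in.

Run:
```python
from plant import job
print(job.hand_in())
```

```text
the job is handed in; nothing more can be done
None
```

I finished both parts of the job and handed it in at about 23.6 s; no verdict was reported.

- **Pot:** I hooked it over the upper bar about 49 mm clear of the collar and slid it along until it touched the collar (about 4.5 N). I then rested it on the bar and let go. The wrist, scene and top pictures show it hanging against the collar, with no gap visible.
- **Wide label holder:** I took it from the far slot of the block and lowered it behind the lip in line with the pot. It landed at tool height 0.0683 m, exactly where a fully home foot should put it. It is square with the lip by the camera, still gripped (7 mm), and pressed down at a steady 15 N.
- **Other things:** In the last pictures the jars, bottle, cup and narrow holder look unmoved. I checked this by eye and did not measure it.

Two of my checks disagreed. My estimates of the stand's position along the bar differed by about 5 mm between pictures, so I set the holder's place from where the pot touched the collar. At the end there was also a sideways force of about 3 N on the gripper, probably the foot bearing lightly on one side of the slot.

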